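Load wood moisture samples into the drying cabinet with a loading boat

TASK

Take the loading boat by its wooden handle, carry it level with both samples aboard and slide it through the slot of the drying cabinet, touching the cover plate with nothing, until its nose gently nudges the sprung stop inside without pushing that to its end. Then tip the boat nose-down inside so that both samples roll into the tray, bring it out again and lay it back on its wooden rest as before. Leave the other things on the bench where they are.

Things in the scene. Friction and masses are not known exactly. Their poses are not given: they have to be found in the camera images.
- oven: Bench drying cabinet: fixed grey box 190 deep (x), 240 wide, 248 high, clear roof and back, never opened. Origin on the bench under the middle of its front cover plate's outer face; x points level into the cabinet, z up. Inside on its floor (12 mm up), centred behind the slot within 2 mm, stands a fixed steel tray ending in a sprung stop plate (see joint stop).
- cover: The cabinet's front cover plate, bare metal, 5 thick, with one upright slot 46 wide (y) and 120 tall (z), from 75 to 195 mm above the bench. Origin at the slot's centre, 135 mm above the bench, on the outer face; x points into the cabinet, z up. The boat, samples and gripper must not touch it.
- stop (a joint): Push-back of the upright stop plate (90 wide, 36 to 150 mm above the bench) at the tray's far end: 0 at rest, 0.020 m at its end; 2 N at first touch, 6 N at the end; nudge it 3 to 16 mm. Its face lies an unmeasured 95 to 130 mm behind the cover's outer face: feel for it. Tray before it: 60 long, 92 wide inside, floor 34 mm, rims 48 mm above the bench.
- boat: Loading boat: steel pan with straight wooden handle, 0.11 to 0.21 kg. Origin under the pan's middle; x from handle to nose, z up. Pan x -34 to 34, 34 wide, walls 20 high, 3 thick, closed rear; floor flat to x = 12 (3 mm up), then ramps up 14 degrees to the open nose. Samples stay until it tips over 14 degrees nose-down, roll off at 35. Handle 12 thick, z 0 to 20, x -34 to -192.
- boat_grip (a point): Place to grip the handle: the bar's centre, at x = -150, z = 10 mm of the boat; axes as the boat's; 65 mm above the bench on the rest. If the gripper leans back about 30 degrees (fingers pointing down and towards the nose) while the boat is level, it stands about upright when the boat is tipped 35 degrees, clear of the cabinet's front.
- boat_nose (a point): Middle of the open nose end of the boat's ramp, x = +34, z = 8 mm in the boat's frame; axes as the boat's.
- sample0: Dark hardwood dowel sample, 20 diameter, 24 long, about 12 g, lying across the boat's pan (its y axis along the dowel). Origin at its centre.
- sample1: The other dowel sample, the same, next to it towards the nose. Origin at its centre.
- rest: The boat's wooden rest, fixed: base board 255 x 85 x 12 mm with a flat 60 x 60 mm block under the pan and a flat 18 x 50 mm block (x = -183) under the handle's end, both with tops 55 mm above the bench. Origin on the bench under the middle of the pan block; x from handle to nose, z up.
- rest_top (a point): Centre of the top of the rest's pan block, 55 mm above the bench, where the boat's origin lies at the start and must lie again.
- offcut: Bystander, a wood offcut; leave it alone. 100 x 45 x 22 mm.
- square: Bystander, a try square; leave it alone. Wooden stock 100 x 20 x 14 mm, steel blade 150 mm long along +y.
- glue: Bystander, a glue bottle; leave it alone. 60 mm diameter, 170 high.
- jar: Bystander, a screw jar; leave it alone. 68 mm diameter, 90 high.
- screwdriver: Bystander, a screwdriver; leave it alone. Lies along its x.
- sanding_block: Bystander, a sanding block; leave it alone. 110 x 65 x 35 mm.
- tape: Bystander, a tape measure; leave it alone. 64 mm diameter, 30 high.
- shim: Bystander, a thin shim strip; leave it alone. 120 x 30 x 8 mm.

How it is judged:
On the way, in this order (a step that is already met when the one before it is completed fails the run):
1. the boat is lifted off its rest with both samples aboard (height (world z) of boat above 0.08 m and angle between boat's own z axis and vertical below 0.3 rad and x of sample0 in the frame of boat between -0.036 and 0.036 m and y of sample0 in the frame of boat between -0.015 and 0.015 m and z of sample0 in the frame of boat between 0 and 0.035 m and x of sample1 in the frame of boat between -0.036 and 0.036 m and y of sample1 in the frame of boat between -0.015 and 0.015 m and z of sample1 in the frame of boat between 0 and 0.035 m), for 0.2 s.
2. the boat's nose has gone through the slot and nudges the stop plate, both samples still aboard (x of boat_nose in the frame of cover above 0.08 m and value of joint stop above 0.002 m and x of sample0 in the frame of boat between -0.036 and 0.036 m and y of sample0 in the frame of boat between -0.015 and 0.015 m and z of sample0 in the frame of boat between 0 and 0.035 m and x of sample1 in the frame of boat between -0.036 and 0.036 m and y of sample1 in the frame of boat between -0.015 and 0.015 m and z of sample1 in the frame of boat between 0 and 0.035 m), for 0.04 s.
3. the boat is tipped nose-down by more than 17 degrees inside the cabinet and both samples lie in the tray (angle between boat's own z axis and vertical above 0.3 rad and x of boat_nose in the frame of cover above 0.03 m and x of sample0 in the frame of oven between 0.02 and 0.16 m and y of sample0 in the frame of oven between -0.05 and 0.05 m and z of sample0 in the frame of oven between 0.037 and 0.072 m and x of sample1 in the frame of oven between 0.02 and 0.16 m and y of sample1 in the frame of oven between -0.05 and 0.05 m and z of sample1 in the frame of oven between 0.037 and 0.072 m), for 0.1 s.
At the end, for the whole second after the job is handed in: Both samples lie at rest in the tray inside the cabinet (on its floor, not on the cabinet's floor beside it), and the empty boat lies level and still on its rest, let go, within 25 mm and 0.2 rad of lying squarely with its origin at rest_top, nose the same way as before (x of sample0 in the frame of oven between 0.02 and 0.16 m and y of sample0 in the frame of oven between -0.05 and 0.05 m and z of sample0 in the frame of oven between 0.037 and 0.072 m and x of sample1 in the frame of oven between 0.02 and 0.16 m and y of sample1 in the frame of oven between -0.05 and 0.05 m and z of sample1 in the frame of oven between 0.037 and 0.072 m and horizontal distance between boat and rest_top below 0.025 m and distance between boat and rest_top below 0.027 m and angle between the x axis of boat and the x axis of rest, either way round below 0.2 rad and angle between boat's own z axis and vertical below 0.08 rad and linear speed of boat below 0.02 m/s and linear speed of each of sample0, sample1 below 0.05 m/s and contact force between the fingers and boat below 0.1 N); the robot touches nothing.
It fails at once if the boat or a sample touches the cover plate (over 1 N) (contact force between any of boat, sample0, sample1 and cover above 1 N).
It fails at once if the gripper or arm touches the cover plate (over 1 N) (contact force between any of the fingers, the arm and cover above 1 N).
It fails at once if the stop plate is pushed to its end (over 18 mm) (value of joint stop above 0.018 m).
It fails at once if a bystander is moved by more than 15 mm (distance of any of offcut, square, glue, jar, screwdriver, sanding_block, tape, shim from where it was at the start of the episode above 0.015 m).
It also fails if it takes over 72 s, if anything falls off the work surface, if the arm or the gripper's body presses on something with over 40 N, if the wrist force passes 120 N, or if a joint passes its speed limit or range.

ROBOT

A 6-joint arm with a two-finger parallel gripper is mounted at the origin on the work surface. World frame = base frame: x ahead of the robot, y to its left, z up, the work surface at z = 0. Lengths are in m, angles in rad, forces in N, time in s.
With the tool pointing down it reaches from about 0.35 to 0.925 m from the base axis. Payload 6.4 kg.
Tool frame: the origin (TCP) lies between the finger pads; the fingertips stand 14 mm ahead of it and the grasp point (between the pads) lies 5 mm behind it; x points along the fingers, y is the direction in which the jaws open and shut, and the axes are right-handed (so a half turn about x gives the same grasp; the last joint's range is limited). The gripper opens to 85 mm and grips with 20 to 120 N. Pads are 22 mm wide; open, the fingers measure 114 mm over their backs; the gripper's body (76 mm by 85 mm) begins 54 mm behind the grasp point. The pads swing forward as they close: fully open they stand 13 mm farther back than shut.
Start: joints at [-0.174, 0.245, 1.558, -0, 1.339, -0.174], TCP at [0.65, 0, 0.215] pointing down, gripper open.
Joint ranges: [-3.13, 3.13], [-1.02, 2.26], [0.13, 2.54], [-0.95, 4.09], [0.21, 2.88], [-2.74, 2.74]. Speed limits (rad/s): [2.57, 2.57, 3.14, 3.14, 3.14, 3.14].

INTERFACE

Orientations are given as [roll, pitch, yaw] about the fixed x, y, z axes, in that order (R = Rz(yaw) Ry(pitch) Rx(roll)).
In Python, from plant import env gives the robot as it stands.
- The arm moves only by the tool servo_tool, never from a script. Its arguments are lists of equal length, an entry for each row: "linear": the shift along the world's x, y, z in mm, a list of three; "dr": the turn, a rotation vector about the world's x, y, z in rad, a list of three. A call has 1 to 10 rows; each row is the pose to reach, as a shift and turn from the pose commanded when the call began; what a row does not reach only later rows make up. A row lasts 1/12 s, in which the tool goes at most 41.7 mm and 7.16 degrees, less where a joint would pass 70% of its speed; a pose out of reach is approached as far as the arm can. A call with a gripper value outside its range is refused whole. "jaw" is the gripper's target within -1 to 1 (shut at 1, half-way at 0, fully open at -1), set as the call begins (left out, the last holds). The fingers move at their own pace and stop on an object; "grip_force" is the grip in N (left out, the last holds). Time passes only in rows, so rows that repeat a pose let the fingers close. It gives the time, the measured TCP pose, the force and the opening at its end, in the units of the state.
- env.get_state(): the state, without advancing time (a new reading comes with each control period).
- env.get_image(name): name is "scene" or "side" or "wrist"; returns a dict with "img" (480x640x3 uint8, blue, green, red), "mtx" (3x3 intrinsics, pixels), "cam_to_world" (4x4, takes a point from camera to world coordinates). Camera axes: x right, y up, looking along -z (the intrinsics and any distortion apply to the point x, -y, -z); pixel columns grow to the right and rows downward; lengths in m; the calibration is good to about 2 mm. A picture is of the moment at which its call begins. There is no depth.
- env.close_job(): hands the job in, once; it reports no verdict.
The state is a dict: "clock": time; "joints": joint angles; "qvel": joint speeds; "joint_efforts": joint torques, N m; "tcp_pos": TCP position; "orientation": TCP orientation; "wrist_force": force on the tool from outside, world axes, zero at the start; "ft_torque": the same for the moment, N m; "grip_width": finger opening in m.
Only numpy, scipy, OpenCV 4.12 (cv2) and the standard library are available. Lean on these libraries where they do the work, as an engineer would, in place of code of your own. Each camera call takes 0.05 s, during which the arm holds its last target.

## Working session

There is one attempt and no reset: what is moved stays moved. The work goes in short steps, Python scripts to look and compute and a tool call to move; the robot and the scene stay as the last step left them, time stands still between calls to the robot, and variables do not carry over. Pictures are saved under pics/ and viewed, and the job is handed in when it is done.

Besides the shell and the picture viewer there is one more tool, called after ">>>" in YAML: its name, and indented under it one key for each argument. servo_tool: Moves the arm, as the interface text tells. Its arguments: {"type":"object","properties":{"linear":{"type":"array","items":{"type":"array","items":{"type":"number"}}},"dr":{"type":"array","items":{"type":"array","items":{"type":"number"}}},"jaw":{"type":"number"},"grip_force":{"type":"number"}},"required":["linear","dr"]}

```bash
ls; mkdir -p pics; python3 - <<'E'
from plant import env
import cv2, numpy as np
np.set_printoptions(precision=4,suppress=True)
print(env.get_state())
for n in ["scene","side","wrist"]:
    d=env.get_image(n); cv2.imwrite(f"pics/{n}0.png",d["img"]); print(n,d["mtx"],d["cam_to_world"],[k for k in d])
E
```

```text
pics
{'clock': 0.0, 'joints': array([-0.1741,  0.2458,  1.559 , -0.    ,  1.3387, -0.1741]), 'qvel': array([ 0.0006, -0.0009, -0.0006,  0.0002, -0.0008, -0.001 ]), 'joint_efforts': array([  0.0006, -42.9512, -32.6122,  -0.0001,   0.0054,  -0.    ]), 'tcp_pos': array([0.6494, 0.0001, 0.2141]), 'orientation': array([-1.7256,  1.5688,  2.9869]), 'wrist_force': array([ 0.1135, -0.0252, -0.19  ]), 'ft_torque': array([ 0.0153,  0.0092, -0.0445]), 'grip_width': 0.08529775727395529}
scene [[471.4642   0.     323.7822]
 [  0.     471.4642 246.3656]
 [  0.       0.       1.    ]] [[-0.9845 -0.1514  0.0886  0.6228]
 [ 0.1753 -0.8301  0.5293  0.6366]
 [-0.0066  0.5366  0.8438  1.1599]
 [ 0.      0.      0.      1.    ]] ['img', 'mtx', 'cam_to_world']
side [[577.2833   0.     305.1963]
 [  0.     577.2833 251.0337]
 [  0.       0.       1.    ]] [[ 0.7764  0.488  -0.3989 -0.0672]
 [-0.6302  0.6105 -0.4797 -0.7033]
 [ 0.0094  0.6238  0.7815  1.2479]
 [ 0.      0.      0.      1.    ]] ['img', 'mtx', 'cam_to_world']
wrist [[345.2783   0.     320.9827]
 [  0.     345.2783 244.3187]
 [  0.       0.       1.    ]] [[ 1.     -0.0004  0.0016  0.6497]
 [-0.0001  0.9538  0.3005  0.0781]
 [-0.0016 -0.3005  0.9538  0.3732]
 [ 0.      0.      0.      1.    ]] ['img', 'mtx', 'cam_to_world']
```

```bash
cat > h.py <<'E'
from plant import env
import cv2, numpy as np
np.set_printoptions(precision=4,suppress=True)
def grab(n,name=None):
    d=env.get_image(n)
    if name: cv2.imwrite(f"pics/{name}.png",d["img"]); np.savez(f"pics/{name}.npz",mtx=d["mtx"],T=d["cam_to_world"])
    return d
def load(name):
    z=np.load(f"pics/{name}.npz"); return dict(img=cv2.imread(f"pics/{name}.png"),mtx=z["mtx"],cam_to_world=z["T"])
def ray(d,uv):
    K=d["mtx"];T=d["cam_to_world"]
    v=np.linalg.inv(K)@[uv[0],uv[1],1.]
    v=T[:3,:3]@np.array([v[0],-v[1],-v[2]]); return T[:3,3],v/np.linalg.norm(v)
def atz(d,uv,z):
    o,v=ray(d,uv); return o+v*(z-o[2])/v[2]
def tri(obs):
    A=np.zeros((3,3));b=np.zeros(3)
    R=[ray(d,uv) for d,uv in obs]
    for o,v in R:
        P=np.eye(3)-np.outer(v,v);A+=P;b+=P@o
    p=np.linalg.solve(A,b); return p,[np.linalg.norm((np.eye(3)-np.outer(v,v))@(p-o))*1000 for o,v in R]
def proj(d,p):
    T=d["cam_to_world"];q=T[:3,:3].T@(np.asarray(p)-T[:3,3]);q=d["mtx"]@np.array([q[0],-q[1],-q[2]]);return q[:2]/q[2]
def crop(d,x0,y0,w,h,s,name):
    c=cv2.resize(d["img"][y0:y0+h,x0:x0+w],None,fx=s,fy=s,interpolation=cv2.INTER_CUBIC)
    for k in range(0,w,10): cv2.line(c,(k*s,0),(k*s,6 if k%50 else 14),(0,255,255),1); 
    for k in range(0,h,10): cv2.line(c,(0,k*s),(6 if k%50 else 14,k*s),(0,255,255),1)
    cv2.imwrite(f"pics/{name}.png",c)
E
python3 - <<'E'
from h import *
for n in ["scene","side","wrist"]: grab(n,n+"A")
crop(load("sideA"),355,160,150,160,5,"c_slot")
crop(load("sideA"),225,175,110,80,7,"c_boat")
crop(load("sceneA"),255,305,130,60,6,"c_boat2")
crop(load("sceneA"),170,130,120,150,4,"c_oven2")
E
cat > fit.py <<'E'
from h import *
from scipy.optimize import least_squares
def fit(obs,x0):
    # obs: list of (d,uv,local xyz); pose x,y,yaw at z0 in local z
    def f(p):
        c,s=np.cos(p[2]),np.sin(p[2]);r=[]
        for d,uv,l in obs:
            r+=list(proj(d,[p[0]+c*l[0]-s*l[1],p[1]+s*l[0]+c*l[1],l[2]])-np.array(uv))
        return r
    s=least_squares(f,x0,loss="soft_l1",x_scale=[.01,.01,.01]); return s.x,np.array(f(s.x)).reshape(-1,2)
E
python3 - <<'E'
from fit import *
S=load("sideA");C=load("sceneA")
o=lambda x,y:(355+x/5-.4,160+y/5-.4)
ob=[(S,o(85,200),(0,.12,.248)),(S,o(440,505),(0,-.12,.248)),(S,o(42,515),(0,.12,0)),(S,o(358,800),(0,-.12,0)),
(S,o(212,403),(0,.023,.195)),(S,o(270,455),(0,-.023,.195)),(S,o(180,545),(0,.023,.075)),(S,o(240,597),(0,-.023,.075))]
p,r=fit(ob,[.75,0,0]);print("oven side",p,"\n",r)
q=lambda x,y:(170+x/4-.4,130+y/4-.4)
ob2=[(C,q(388,530),(0,.12,0.))]
p2,r=fit(ob+ob2,[.75,0,0]);print("oven both",p2,"\n",r[-1:])
for n,l in [("+yfrontbottom",(0,.12,0)),("+y back bottom",(.19,.12,0)),("+y back top",(.19,.12,.248)),("-yback top",(.19,-.12,.248))]:
    c,s=np.cos(p[2]),np.sin(p[2]); print(n,proj(C,[p[0]+c*l[0]-s*l[1],p[1]+s*l[0]+c*l[1],l[2]]))
b=lambda x,y:(225+x/7-.4,175+y/7-.4)
e=lambda x,y:(255+x/6-.4,305+y/6-.4)
z=.055
ob=[(S,b(610,132),(.034,-.017,z+.02)),(S,b(572,88),(.034,.017,z+.02)),(S,b(465,192),(-.034,-.017,z+.02)),(S,b(105,338),(-.192,.006,z+.02)),
(C,e(95,145),(.034,-.017,z+.02)),(C,e(97,228),(.034,.017,z+.02)),(C,e(264,210),(-.034,.017,z+.02)),(C,e(262,123),(-.034,-.017,z+.02)),(C,e(645,113),(-.192,-.006,z+.02)),(C,e(647,148),(-.192,.006,z+.02))]
p,r=fit(ob,[.7,.25,0]);print("boat",p,"\n",r)
E
```

```text
oven side [ 0.6649 -0.1848 -0.0135] 
 [[-0.404  -0.4733]
 [ 2.5973  1.3868]
 [-0.7896 -0.3488]
 [-0.5447  2.1945]
 [-0.5043 -2.2672]
 [ 1.5689 -0.7669]
 [-0.3807 -0.4036]
 [ 0.3089  0.7919]]
oven both [ 0.6651 -0.185  -0.0211] 
 [[1.3259 0.6451]]
+yfrontbottom [268.3053 262.7537]
+y back bottom [201.2337 272.3787]
+y back top [177.6772 221.281 ]
-yback top [177.8992 148.4418]
boat [ 0.6474  0.1878 -0.0731] 
 [[ 0.4095 -0.8137]
 [-1.0367 -1.5841]
 [ 1.2061  0.5111]
 [-0.4899 -1.4318]
 [-0.0933 -0.1064]
 [ 0.1689 -0.8323]
 [ 0.3797 -0.6482]
 [-0.3193  0.8265]
 [ 0.0268  0.3115]
 [ 0.4091 -0.9913]]
```

```bash
python3 - <<'E'
from fit import *
from scipy.spatial.transform import Rotation as R
S=load("sideA");C=load("sceneA")
st=env.get_state()
R0=R.from_euler("xyz",st["orientation"]); print(R0.as_matrix())
for n,uv,z in [("square stock",(352,398),.014),("sq left",(333,402),.014),("sanding",(427,350),.035),("sand L",(403,378),.0),("offcut",(350,271),.022),("shim",(255,283),.008),("glue top",(322,425),.17)]: print(n,atz(C,uv,z))
print("jar",atz(S,(475,355),.09),"tape",atz(S,(410,382),.03),"screwdr",atz(S,(350,415),.01))
for yaw,th in [(-.073,np.radians(35))]:
    t=np.array([np.sin(th),0,-np.cos(th)])
    M=R.from_euler("z",yaw).as_matrix()
    T=(R.from_euler("z",yaw)*R.from_matrix(np.c_[t,[0,-1,0],np.cross(t,[0,-1,0])])) 
    # choose y sign to match R0 rotated +90 about z
    y=R.from_euler("z",np.pi/2).as_matrix()@R0.as_matrix()[:,1]; print("y dir",y)
    sgn=np.sign(y[1]); yy=np.array([0,sgn,0]);
    T=R.from_euler("z",yaw)*R.from_matrix(np.c_[t,yy,np.cross(t,yy)])
    print(T.as_matrix()); print("rotvec", (T*R0.inv()).as_rotvec())
    g=np.array([.6474,.1878,.055])+M@np.array([-.150,0,.010]); tcp=g+.005*M@t
    print("grip",g,"tcp",tcp,"d",(tcp-st["tcp_pos"])*1000)
E
```

```text
[[-0.0007  1.     -0.    ]
 [ 0.0001 -0.     -1.    ]
 [-1.     -0.0007 -0.0001]]
square stock [0.5114 0.3528 0.014 ]
sq left [0.5578 0.354  0.014 ]
sanding [0.3064 0.2764 0.035 ]
sand L [0.3759 0.324  0.    ]
offcut [0.4461 0.0153 0.022 ]
shim [ 0.7098 -0.002   0.008 ]
glue top [0.5968 0.4329 0.17  ]
jar [ 0.6337 -0.4637  0.09  ] tape [ 0.5001 -0.4035  0.03  ] screwdr [ 0.347  -0.3707  0.01  ]
y dir [ 0.      1.     -0.0007]
[[ 0.572   0.0729  0.817 ]
 [-0.0418  0.9973 -0.0597]
 [-0.8192  0.      0.5736]]
rotvec [-0.4905 -0.4569  1.4474]
grip [0.4978 0.1987 0.065 ] tcp [0.5007 0.1985 0.0609] d [-149.1364  198.5111 -153.8936]
```

>>> servo_tool:
  linear:
    - [-15,20,0]
    - [-45,60,0]
    - [-75,100,0]
    - [-105,140,0]
    - [-130,175,0]
    - [-149,199,-10]
    - [-149,199,-20]
    - [-149,199,-30]
    - [-149,199,-30]
    - [-149,199,-30]
  dr:
    - [-0.03,-0.03,0.1]
    - [-0.07,-0.065,0.21]
    - [-0.11,-0.1,0.32]
    - [-0.15,-0.14,0.43]
    - [-0.185,-0.17,0.54]
    - [-0.22,-0.205,0.65]
    - [-0.257,-0.24,0.76]
    - [-0.295,-0.275,0.87]
    - [-0.33,-0.31,0.98]
    - [-0.37,-0.345,1.09]
  jaw: -0.3

```text
clock: 1.13
tcp_pos: [0.5001, 0.1997, 0.1844]
orientation: [0.189, 1.089, -0.261]
wrist_force: [0.4, -0.2, -0.0]
grip_width: 0.0556
```

```bash
python3 - <<'E'
from h import *
from scipy.spatial.transform import Rotation as R
s=env.get_state();print(s["clock"],s["joints"],s["tcp_pos"],s["grip_width"])
T=R.from_matrix(np.array([[.572,.0729,.817],[-.0418,.9973,-.0597],[-.8192,0,.5736]]))
print((T*R.from_euler("xyz",s["orientation"]).inv()).as_rotvec(), np.array([.5007,.1985,.0609])-s["tcp_pos"])
E
```

```text
1.1333 [ 0.2932 -0.1901  2.1198 -0.3392  0.8229 -0.6439] [0.5001 0.1997 0.1844] 0.05561599544120661
[-0.119 -0.111  0.35 ] [ 0.0006 -0.0012 -0.1235]
```

>>> servo_tool:
  linear:
    - [0,0,0]
    - [0,0,0]
    - [0,0,0]
    - [0,0,0]
    - [0,0,0]
  dr:
    - [-0.04,-0.035,0.11]
    - [-0.077,-0.07,0.22]
    - [-0.119,-0.111,0.35]
    - [-0.119,-0.111,0.35]
    - [-0.119,-0.111,0.35]

```text
clock: 1.55
tcp_pos: [0.5005, 0.1986, 0.1848]
orientation: [0.006, 0.962, -0.077]
wrist_force: [-0.2, -0.1, -0.1]
grip_width: 0.0558
```

```bash
python3 - <<'E'
from h import *
from scipy.spatial.transform import Rotation as R
s=env.get_state();print(s["clock"],s["joints"],s["tcp_pos"],s["grip_width"])
T=R.from_matrix(np.array([[.572,.0729,.817],[-.0418,.9973,-.0597],[-.8192,0,.5736]]))
print((T*R.from_euler("xyz",s["orientation"]).inv()).as_rotvec(), np.array([.5007,.1985,.0609])-s["tcp_pos"])
for n in ["scene","side","wrist"]: grab(n,n+"B")
crop(load("sceneB"),170,130,120,150,4,"c_oven2")
E
```

```text
1.55 [ 0.2646 -0.2785  2.2256 -0.327   0.639  -1.0149] [0.5005 0.1986 0.1848] 0.05582670464063369
[-0.0038 -0.0016  0.0092] [ 0.0002 -0.0001 -0.1239]
```

```bash
python3 - <<'E'
from fit import *
S=load("sideB");C=load("sceneB");W=load("wristB")
print(W["cam_to_world"])
o=lambda x,y:(355+x/5-.4,160+y/5-.4)
q=lambda x,y:(170+x/4-.4,130+y/4-.4)
obS=[(S,o(85,200),(0,.12,.248)),(S,o(440,505),(0,-.12,.248)),(S,o(42,515),(0,.12,0)),(S,o(358,800),(0,-.12,0)),
(S,o(212,403),(0,.023,.195)),(S,o(270,455),(0,-.023,.195)),(S,o(180,545),(0,.023,.075)),(S,o(240,597),(0,-.023,.075))]
obC=[(C,q(388,530),(0,.12,0.)),(C,q(122,562),(.19,.12,0)),(C,q(33,360),(.19,.12,.248)),(C,q(348,320),(0,.12,.248)),(C,q(330,48),(0,-.12,.248)),(C,q(40,72),(.19,-.12,.248))]
obW=[(W,(126,240),(0,.12,.248)),(W,(179,312),(0,.12,0.))]
for ob in (obS,obC,obS+obC,obS+obC+obW):
    p,r=fit(ob,[.66,-.18,0]);print(p,np.abs(r).mean());
print(r)
b=[.6474,.1878,-.0731]
for l in [(-.192,-.006,.075),(-.192,.006,.075),(-.034,-.006,.075),(-.034,.006,.075),(.034,-.017,.075),(.034,.017,.075)]:
    c,s=np.cos(b[2]),np.sin(b[2]);print(l,proj(W,[b[0]+c*l[0]-s*l[1],b[1]+s*l[0]+c*l[1],l[2]]))
crop(W,250,60,150,240,3,"c_wb")
E
```

```text
[[ 0.082  -0.607  -0.7905  0.348 ]
 [ 0.9966  0.0531  0.0627  0.2124]
 [ 0.0039 -0.7929  0.6093  0.2721]
 [ 0.      0.      0.      1.    ]]
[ 0.6649 -0.1848 -0.0135] 0.9832176562681134
[ 0.6634 -0.1855 -0.0411] 0.7311455560106452
[ 0.6637 -0.1854 -0.0369] 0.8975547819734564
[ 0.6663 -0.1809 -0.0573] 15.432947339465084
[[  0.5457  -2.6207]
 [ -0.0036   1.0799]
 [  0.069   -2.4111]
 [ -2.7937   1.9095]
 [ -0.9425  -3.739 ]
 [  0.4699  -1.8901]
 [ -0.7788  -1.8401]
 [ -0.7085  -0.3016]
 [ -0.4689   2.1385]
 [ -1.1947   1.2547]
 [ -2.8966   0.5496]
 [ -1.7858   2.6193]
 [ -0.9266  -0.9786]
 [ -0.1474  -0.4919]
 [-99.0218 234.7606]
 [-51.8252 -70.6904]]
(-0.192, -0.006, 0.075) [306.7449  93.2666]
(-0.192, 0.006, 0.075) [326.8489  93.0512]
(-0.034, -0.006, 0.075) [313.6135 250.6687]
(-0.034, 0.006, 0.075) [326.1169 250.5618]
(0.034, -0.017, 0.075) [305.3401 286.9838]
(0.034, 0.017, 0.075) [335.8087 286.7387]
```

```bash
python3 - <<'E'
from fit import *
S=load("sideB");C=load("sceneB");W=load("wristB")
o=lambda x,y:(355+x/5-.4,160+y/5-.4)
q=lambda x,y:(170+x/4-.4,130+y/4-.4)
obW=[(W,(125.5,240),(0,.12,0)),(W,(179.5,312.5),(.19,.12,0.)),(W,(16,295),(0,.023,.075))]
obS=[(S,o(212,403),(0,.023,.195)),(S,o(270,455),(0,-.023,.195)),(S,o(180,545),(0,.023,.075)),(S,o(240,597),(0,-.023,.075)),(S,o(85,200),(0,.12,.248)),(S,o(440,505),(0,-.12,.248)),(S,o(42,515),(0,.12,0)),(S,o(358,800),(0,-.12,0))]
obC=[(C,q(388,530),(0,.12,0.)),(C,q(122,562),(.19,.12,0)),(C,q(33,360),(.19,.12,.248)),(C,q(348,320),(0,.12,.248)),(C,q(330,48),(0,-.12,.248)),(C,q(40,72),(.19,-.12,.248))]
p,r=fit(obS+obC+obW,[.66,-.18,0]);print(p,"\n",r)
crop(W,0,220,190,150,4,"c_wo")
E
```

```text
[ 0.6646 -0.1844 -0.0395] 
 [[-0.5326 -2.4229]
 [ 1.1688 -0.6879]
 [-0.4059 -0.5555]
 [-0.066   0.869 ]
 [ 0.3607 -1.0793]
 [ 1.3688  2.024 ]
 [-0.1117 -0.9312]
 [-1.625   2.7934]
 [ 0.7402  0.9009]
 [ 0.1192  1.026 ]
 [-1.3302  0.2952]
 [-0.3324  1.2531]
 [-1.2061 -1.9297]
 [-0.3662 -0.5416]
 [-2.5471 -0.4113]
 [-1.065  -3.7654]
 [ 0.9888 -1.4053]]
```

>>> servo_tool:
  linear:
    - [0,1,-30]
    - [0,1,-60]
    - [0,1,-90]
    - [0,1,-110]
    - [0,1,-120]
    - [0,1,-124]
    - [0,1,-124]
    - [0,1,-124]
  dr:
    - [0,0,0.005]
    - [0,0,0.005]
    - [0,0,0.005]
    - [0,0,0.005]
    - [0,0,0.005]
    - [0,0,0.005]
    - [0,0,0.005]
    - [0,0,0.005]

```text
clock: 2.37
tcp_pos: [0.5019, 0.2003, 0.0621]
orientation: [0.006, 0.96, -0.07]
wrist_force: [-0.1, -0.4, 0.2]
grip_width: 0.0551
```

```bash
python3 - <<'E'
from h import *
d=grab("wrist","wristC"); s=grab("side","sideC"); crop(s,200,140,150,120,5,"c_g")
E
```

>>> servo_tool:
  linear:
    - [0,-1.5,-1]
    - [0,-1.5,-1]
    - [0,-1.5,-1]
    - [0,-1.5,-1]
    - [0,-1.5,-1]
    - [0,-1.5,-1]
    - [0,-1.5,-1]
    - [0,-1.5,-1]
    - [0,-1.5,-1]
    - [0,-1.5,-1]
  dr:
    - [0,0,0]
    - [0,0,0]
    - [0,0,0]
    - [0,0,0]
    - [0,0,0]
    - [0,0,0]
    - [0,0,0]
    - [0,0,0]
    - [0,0,0]
    - [0,0,0]
  jaw: 1
  grip_force: 30

```text
clock: 3.3
tcp_pos: [0.5012, 0.1985, 0.0607]
orientation: [0.005, 0.96, -0.071]
wrist_force: [-4.1, -1.0, 5.3]
grip_width: 0.0102
```

>>> servo_tool:
  linear:
    - [0,0,0]
    - [0,0,0]
    - [0,0,0]
    - [0,0,0]
  dr:
    - [0,0,0]
    - [0,0,0]
    - [0,0,0]
    - [0,0,0]
  jaw: 1
  grip_force: 100

```text
clock: 3.63
tcp_pos: [0.5014, 0.1986, 0.0609]
orientation: [0.005, 0.96, -0.07]
wrist_force: [-5.9, -0.7, 8.1]
grip_width: 0.0062
```

```bash
python3 - <<'E'
from h import *
print(env.get_state())
d=grab("wrist","wristD"); s=grab("side","sideD"); crop(s,200,140,150,120,5,"c_g");crop(d,220,180,200,240,3,"c_w")
c=grab("scene","sceneD")
E
```

```text
{'clock': 3.6333, 'joints': array([ 0.262 , -0.0232,  2.2784, -0.5703,  0.354 , -0.7484]), 'qvel': array([-0.0015, -0.0013,  0.0005,  0.0014,  0.0012, -0.0019]), 'joint_efforts': array([ -0.6554, -21.7437, -24.8671,  -0.3097,  -1.2354,  -0.0043]), 'tcp_pos': array([0.5014, 0.1986, 0.0609]), 'orientation': array([ 0.0054,  0.9598, -0.0703]), 'wrist_force': array([-5.8823, -0.7427,  8.0943]), 'ft_torque': array([-0.16  ,  0.3301, -0.1155]), 'grip_width': 0.006191812228151557}
```

>>> servo_tool:
  linear:
    - [0,0,2]
    - [0,0,6]
    - [0,0,12]
    - [0,0,20]
    - [0,0,28]
    - [0,0,36]
    - [0,0,44]
    - [0,0,50]
    - [0,0,50]
    - [0,0,50]
  dr:
    - [0,0,0]
    - [0,0,0]
    - [0,0,0]
    - [0,0,0]
    - [0,0,0]
    - [0,0,0]
    - [0,0,0]
    - [0,0,0]
    - [0,0,0]
    - [0,0,0]

```text
clock: 4.62
tcp_pos: [0.5012, 0.1985, 0.1107]
orientation: [0.006, 0.96, -0.07]
wrist_force: [-0.3, 0.1, -1.8]
grip_width: 0.0062
```

```bash
python3 - <<'E'
from h import *
s=env.get_state(); print(s["clock"],s["joints"],s["wrist_force"],s["ft_torque"],s["grip_width"])
d=grab("wrist","wristE"); s=grab("side","sideE"); crop(s,200,110,150,150,5,"c_g");crop(d,220,180,200,240,3,"c_w")
c=grab("scene","sceneE"); crop(c,255,285,130,80,6,"c_s")
E
```

```text
4.6167 [ 0.2618 -0.1405  2.2685 -0.4291  0.4659 -0.9018] [-0.2565  0.091  -1.8158] [ 0.0625  0.7473 -0.054 ] 0.006194974479481036
```

```bash
cat > fit6.py <<'E'
from h import *
from scipy.optimize import least_squares
from scipy.spatial.transform import Rotation as R
def fitp(obs,x0,w=None):
    def f(p):
        M=R.from_euler("ZY",[p[3],p[4]]).as_matrix();r=[]
        for d,uv,l in obs: r+=list(proj(d,p[:3]+M@np.array(l))-np.array(uv))
        return r
    s=least_squares(f,x0,loss="soft_l1",x_scale=.01); return s.x,np.array(f(s.x)).reshape(-1,2)
def boatpts(): return dict(nn=(.034,-.017,.02),nf=(.034,.017,.02),rn=(-.034,-.017,.02),rf=(-.034,.017,.02),hn=(-.192,-.006,.02),hf=(-.192,.006,.02))
E
python3 - <<'E'
from fit6 import *
S=load("sideE");C=load("sceneE");B=boatpts()
a=lambda x,y:(200+x/5-.4,110+y/5-.4); e=lambda x,y:(255+x/6-.4,285+y/6-.4)
ob=[(S,a(557,405),B["nn"]),(S,a(522,374),B["nf"]),(S,a(456,430),B["rn"]),(S,a(428,403),B["rf"]),(S,a(195,515),B["hn"]),
(C,e(112,237),B["nn"]),(C,e(106,325),B["nf"]),(C,e(262,233),B["rn"]),(C,e(270,295),B["rf"])]
p,r=fitp(ob,[.65,.188,.1,-.07,0.05]);print(p,np.degrees(p[4]),"\n",r)
E
```

```text
[ 0.6396  0.1864  0.0736 -0.0976  0.1491] 8.540086426729475 
 [[ 0.256   0.0886]
 [ 0.5755 -0.922 ]
 [ 0.2141  2.0245]
 [-0.7759 -0.0033]
 [ 0.0724 -0.3493]
 [-1.3065  1.0975]
 [-0.0275 -0.3768]
 [ 1.0494 -1.9902]
 [ 0.4394  0.8791]]
```

>>> servo_tool:
  linear:
    - [0,0,5]
    - [0,0,15]
    - [0,0,25]
    - [0,0,35]
    - [0,0,45]
    - [0,0,55]
    - [0,0,62]
    - [0,0,65]
    - [0,0,65]
    - [0,0,65]
  dr:
    - [0,0,0]
    - [0,-0.01,0]
    - [-0.002,-0.03,0]
    - [-0.004,-0.05,0]
    - [-0.006,-0.08,0]
    - [-0.008,-0.11,0]
    - [-0.01,-0.135,0]
    - [-0.011,-0.15,0]
    - [-0.011,-0.16,0]
    - [-0.011,-0.16,0]
  grip_force: 120

```text
clock: 5.6
tcp_pos: [0.5006, 0.1985, 0.1751]
orientation: [0.006, 0.8, -0.07]
wrist_force: [1.0, -1.2, -1.7]
grip_width: 0.0052
```

```bash
python3 - <<'E'
from h import *
s=env.get_state(); print(s["clock"],s["joints"],s["wrist_force"],s["ft_torque"],s["grip_width"],s["orientation"])
d=grab("wrist","wristF"); s=grab("side","sideF"); crop(s,200,80,150,150,5,"c_g");
c=grab("scene","sceneF"); crop(c,255,285,130,80,6,"c_s")
E
```

```text
5.6 [ 0.2923 -0.2994  2.3172 -0.5944  0.4566 -0.7544] [ 1.0216 -1.2184 -1.7009] [0.0725 0.8432 0.0456] 0.005202066944245623 [ 0.0056  0.8    -0.0699]
```

```bash
python3 - <<'E'
from fit6 import *
S=load("sideF");C=load("sceneF");B=boatpts()
a=lambda x,y:(200+x/5-.4,80+y/5-.4); e=lambda x,y:(255+x/6-.4,285+y/6-.4)
ob=[(S,a(562,432),B["nn"]),(S,a(528,403),B["nf"]),(S,a(457,480),B["rn"]),(S,a(425,447),B["rf"]),(S,a(192,585),B["hn"]),
(C,e(75,155),B["nn"]),(C,e(78,238),B["nf"]),(C,e(245,142),B["rn"]),(C,e(254,216),B["rf"])]
p,r=fitp(ob,[.65,.188,.16,-.07,0.0]);print(p,np.degrees(p[4]),"\n",r)
E
```

```text
[ 0.6446  0.1868  0.158  -0.0706  0.0326] 1.8687684654442143 
 [[ 0.4948  0.5688]
 [ 0.036  -0.7524]
 [ 0.5669  0.392 ]
 [-0.1829 -0.3567]
 [-0.2157  0.0193]
 [-0.4617  0.2391]
 [-0.3438  0.2588]
 [ 0.9349 -0.9695]
 [ 0.5631  0.4713]]
```

>>> servo_tool:
  linear:
    - [0,-3,0]
    - [0,-10,0]
    - [0,-22,0]
    - [0,-38,0]
    - [0,-58,0]
    - [0,-80,-2]
    - [0,-104,-4]
    - [-4,-128,-6]
    - [-8,-150,-8]
    - [-12,-170,-10]
  dr:
    - [0,-0.01,0]
    - [0,-0.02,0]
    - [0,-0.03,0.003]
    - [0,-0.04,0.006]
    - [0,-0.05,0.01]
    - [0,-0.06,0.014]
    - [0,-0.06,0.018]
    - [0,-0.06,0.022]
    - [0,-0.06,0.025]
    - [0,-0.06,0.028]

```text
clock: 6.58
tcp_pos: [0.492, 0.043, 0.1651]
orientation: [0.008, 0.749, -0.045]
wrist_force: [-0.4, 0.0, -1.7]
grip_width: 0.005
```

```bash
python3 - <<'E'
from h import *
s=env.get_state(); print(s["clock"],s["joints"],s["wrist_force"],s["ft_torque"],s["tcp_pos"],s["orientation"])
E
```

```text
6.5833 [-0.2117 -0.5589  2.5252  0.3334  0.3797 -1.9881] [-0.382   0.0063 -1.6741] [-0.014   0.8268 -0.0143] [0.492  0.043  0.1651] [ 0.0078  0.7491 -0.0453]
```

>>> servo_tool:
  linear:
    - [0,0,10]
    - [0,0,25]
    - [0,0,40]
    - [0,0,55]
    - [0,0,70]
    - [0,0,85]
    - [0,0,100]
    - [0,0,108]
    - [0,0,110]
    - [0,0,110]
  dr:
    - [0,0,0]
    - [0,0,0]
    - [0,0,0]
    - [0,0,0]
    - [0,0,0]
    - [0,0,0]
    - [0,0,0]
    - [0,0,0]
    - [0,0,0]
    - [0,0,0]

```text
clock: 7.42
tcp_pos: [0.4926, 0.0437, 0.2758]
orientation: [0.008, 0.749, -0.046]
wrist_force: [0.6, 0.3, -1.9]
grip_width: 0.0051
```

```bash
python3 - <<'E'
from h import *
s=env.get_state(); print(s["clock"],s["joints"],s["wrist_force"],s["ft_torque"],s["tcp_pos"],s["orientation"])
c=grab("scene","sceneG")
E
```

```text
7.4167 [-0.2083 -0.7341  2.4099  0.1947  0.6595 -1.8282] [ 0.5697  0.3178 -1.9081] [0.0451 0.8479 0.0099] [0.4926 0.0437 0.2758] [ 0.0084  0.7486 -0.0457]
```

>>> servo_tool:
  linear:
    - [0,-8,0]
    - [0,-22,0]
    - [0,-40,0]
    - [-2,-60,0]
    - [-5,-82,0]
    - [-8,-106,0]
    - [-11,-130,0]
    - [-14,-154,0]
    - [-18,-178,0]
    - [-22,-196,0]
  dr:
    - [0,0,0]
    - [0,0,0]
    - [0,0,0.003]
    - [0,0,0.005]
    - [0,0,0.005]
    - [0,0,0.005]
    - [0,0,0.005]
    - [0,0,0.005]
    - [0,0,0.005]
    - [0,0,0.005]

```text
clock: 8.3
tcp_pos: [0.4697, -0.1538, 0.274]
orientation: [0.009, 0.751, -0.042]
wrist_force: [1.0, 0.1, -2.6]
grip_width: 0.005
```

>>> servo_tool:
  linear:
    - [-1,-12,0]
    - [-2,-20,0]
    - [-3,-23,-6]
    - [-4,-23,-16]
    - [-4,-23,-28]
    - [-4,-23,-40]
    - [-4,-23,-52]
    - [-4,-23,-62]
    - [-4,-23,-70]
    - [-4,-23,-75]
  dr:
    - [0,0,0]
    - [0,0,0]
    - [0,0,0]
    - [0,0,0]
    - [0,0,0]
    - [0,0,0]
    - [0,0,0]
    - [0,0,0]
    - [0,0,0]
    - [0,0,0]

```text
clock: 9.13
tcp_pos: [0.471, -0.1569, 0.2132]
orientation: [0.01, 0.773, -0.062]
wrist_force: [-0.0, 0.4, -2.1]
grip_width: 0.005
```

```bash
python3 - <<'E'
from h import *
s=env.get_state(); print(s["clock"],s["joints"],s["wrist_force"],s["ft_torque"],s["tcp_pos"],s["orientation"])
for n in ["scene","side","wrist"]: grab(n,n+"H")
crop(load("sideH"),290,150,170,150,4,"c_g")
crop(load("sceneH"),160,120,220,150,3,"c_s")
E
```

```text
9.1333 [-0.8485 -0.6003  2.4458  0.7589  0.8284 -2.7413] [-0.0056  0.4152 -2.0566] [0.0552 0.8416 0.0339] [ 0.471  -0.1569  0.2132] [ 0.0103  0.7726 -0.0617]
```

>>> servo_tool:
  linear:
    - [0,10,10]
    - [0,23,25]
    - [0,35,40]
    - [1,50,60]
    - [2,66,75]
    - [4,84,75]
    - [6,104,75]
    - [9,126,75]
    - [12,150,75]
    - [16,174,75]
  dr:
    - [0,0,0]
    - [0,0,0]
    - [0,0,0]
    - [0,0,0]
    - [0,0,0]
    - [0,0,0]
    - [0,0,0]
    - [0,0,0]
    - [0,0,0]
    - [0,0,0]

```text
clock: 10.12
tcp_pos: [0.4872, 0.0168, 0.2907]
orientation: [0.01, 0.769, -0.064]
wrist_force: [-0.1, -0.8, -1.3]
grip_width: 0.0053
```

```bash
python3 - <<'E'
from h import *
s=env.get_state(); print(s["clock"],s["joints"],s["wrist_force"],s["ft_torque"],s["tcp_pos"],s["orientation"])
E
```

```text
10.1167 [-0.2924 -0.7692  2.3932  0.2425  0.744  -1.9013] [-0.1407 -0.8096 -1.3141] [ 0.0611  0.7994 -0.0118] [0.4872 0.0168 0.2907] [ 0.0098  0.7693 -0.064 ]
```

>>> servo_tool:
  linear:
    - [0,15,-3]
    - [2,35,-8]
    - [4,57,-16]
    - [6,80,-26]
    - [8,103,-38]
    - [10,126,-50]
    - [12,148,-62]
    - [13,166,-74]
    - [14,177,-84]
    - [14,182,-90]
  dr:
    - [0,0,0]
    - [0,0,0]
    - [0,0,0]
    - [0,0.01,0]
    - [0,0.02,0]
    - [0,0.03,0]
    - [0,0.04,0]
    - [0,0.05,0]
    - [0,0.06,0]
    - [0,0.07,0]

```text
clock: 10.95
tcp_pos: [0.5007, 0.1995, 0.1984]
orientation: [0.004, 0.844, -0.067]
wrist_force: [0.3, 0.0, -2.6]
grip_width: 0.0048
```

>>> servo_tool:
  linear:
    - [0,0,-8]
    - [0,0,-20]
    - [0,0,-34]
    - [0,0,-48]
    - [0,0,-62]
    - [0,0,-74]
    - [0,0,-84]
    - [0,0,-92]
    - [0,0,-98]
    - [0,0,-100]
  dr:
    - [0,0.01,0]
    - [0,0.02,0]
    - [0,0.03,0]
    - [0,0.04,0]
    - [0,0.05,0]
    - [0,0.06,0]
    - [0,0.07,0]
    - [0,0.08,0]
    - [0,0.08,0]
    - [0,0.08,0]

```text
clock: 11.78
tcp_pos: [0.5009, 0.1975, 0.0986]
orientation: [-0.007, 0.922, -0.077]
wrist_force: [-0.1, -0.3, -2.3]
grip_width: 0.005
```

```bash
python3 - <<'E'
from h import *
s=env.get_state(); print(s["clock"],s["joints"],s["wrist_force"],s["ft_torque"],s["tcp_pos"],s["orientation"])
s=grab("side","sideI"); crop(s,200,110,150,150,5,"c_g")
E
```

```text
11.7833 [ 0.269  -0.1192  2.2912 -0.5478  0.404  -0.7872] [-0.0667 -0.257  -2.3089] [ 0.0917  0.7806 -0.0217] [0.5009 0.1975 0.0986] [-0.007   0.922  -0.0766]
```

>>> servo_tool:
  linear:
    - [0,1,-5]
    - [0,1,-10]
    - [0,1,-15]
    - [0,1,-19]
    - [0,1,-22]
    - [0,1,-25]
    - [0,1,-28]
    - [0,1,-31]
    - [0,1,-33]
    - [0,1,-34]
  dr:
    - [0.005,0,0.005]
    - [0.005,0,0.005]
    - [0.005,0,0.005]
    - [0.005,0,0.005]
    - [0.005,0,0.005]
    - [0.005,0,0.005]
    - [0.005,0,0.005]
    - [0.005,0,0.005]
    - [0.005,0,0.005]
    - [0.005,0,0.005]
  grip_force: 60

```text
clock: 12.67
tcp_pos: [0.501, 0.199, 0.0653]
orientation: [0.002, 0.921, -0.064]
wrist_force: [-0.7, -0.5, -0.6]
grip_width: 0.005
```

>>> servo_tool:
  linear:
    - [0,0,-1]
    - [0,0,-2]
    - [0,0,-3]
    - [0,0,-4]
    - [0,0,-4]
    - [0,0,-4]
  dr:
    - [0,0,0]
    - [0,0,0]
    - [0,0,0]
    - [0,0,0]
    - [0,0,0]
    - [0,0,0]
  grip_force: 30

```text
clock: 13.17
tcp_pos: [0.5012, 0.1991, 0.0617]
orientation: [0.002, 0.921, -0.064]
wrist_force: [0.7, 0.4, -0.8]
grip_width: 0.005
```

```bash
python3 - <<'E'
from h import *
s=env.get_state(); print(s["clock"],s["joints"],s["wrist_force"],s["ft_torque"],s["tcp_pos"],s["orientation"])
s=grab("side","sideJ"); crop(s,200,110,150,150,5,"c_g")
E
```

```text
13.1667 [ 0.2677 -0.0284  2.2971 -0.6818  0.3176 -0.6448] [ 0.7241  0.3682 -0.8398] [-0.0257  0.4878  0.0053] [0.5012 0.1991 0.0617] [ 0.0018  0.921  -0.0636]
```

>>> servo_tool:
  linear:
    - [0,0,0]
    - [0,0,0]
    - [0,0,0]
    - [0,0,0]
    - [0,0,0]
    - [0,0,0]
  dr:
    - [0,0,0]
    - [0,0,0]
    - [0,0,0]
    - [0,0,0]
    - [0,0,0]
    - [0,0,0]
  jaw: -0.3

```text
clock: 13.72
tcp_pos: [0.5011, 0.199, 0.0616]
orientation: [0.002, 0.921, -0.064]
wrist_force: [-0.4, -0.1, 1.3]
grip_width: 0.0554
```

>>> servo_tool:
  linear:
    - [0,0,5]
    - [0,0,15]
    - [0,0,30]
    - [0,0,50]
    - [0,0,70]
    - [0,0,90]
    - [0,0,110]
    - [0,0,120]
    - [0,0,120]
    - [0,0,120]
  dr:
    - [0,0,0]
    - [0,0,0]
    - [0,0,0]
    - [0,0,0]
    - [0,0.04,0]
    - [0,0.08,0]
    - [0,0.12,0]
    - [0,0.16,0]
    - [0,0.16,0]
    - [0,0.16,0]

```text
clock: 14.55
tcp_pos: [0.5015, 0.199, 0.182]
orientation: [-0.019, 1.079, -0.082]
wrist_force: [-0.5, -0.5, -0.0]
grip_width: 0.0558
```

>>> servo_tool:
  linear:
    - [0,0,0]
    - [0,0,0]
    - [0,0,0]
    - [0,0,0]
    - [0,0,0]
    - [0,0,0]
    - [0,0,0]
    - [0,0,0]
    - [0,0,0]
    - [0,0,0]
  dr:
    - [0.052,-0.003,-0.097]
    - [0.103,-0.007,-0.194]
    - [0.155,-0.01,-0.291]
    - [0.206,-0.013,-0.389]
    - [0.258,-0.017,-0.486]
    - [0.31,-0.02,-0.583]
    - [0.361,-0.023,-0.68]
    - [0.413,-0.026,-0.777]
    - [0.464,-0.03,-0.874]
    - [0.516,-0.033,-0.971]

```text
clock: 15.38
tcp_pos: [0.4993, 0.1987, 0.1786]
orientation: [1.09, 1.092, -0.076]
wrist_force: [-0.4, 0.2, 0.1]
grip_width: 0.0553
```

```bash
python3 - <<'E'
from h import *
s=env.get_state(); print(s["clock"],s["joints"],s["wrist_force"],s["tcp_pos"],s["orientation"])
s=grab("side","sideK"); crop(s,200,110,150,150,5,"c_g")
E
```

```text
15.3833 [ 0.2408 -0.226   2.1603 -0.2094  0.7604 -0.0446] [-0.3977  0.2053  0.1205] [0.4993 0.1987 0.1786] [ 1.0905  1.0924 -0.0757]
```

>>> servo_tool:
  linear:
    - [0,0,0]
    - [0,0,0]
    - [0,0,0]
    - [0,0,0]
    - [0,0,0]
    - [0,0,0]
    - [0,0,0]
    - [0,0,0]
    - [0,0,0]
    - [0,0,0]
  dr:
    - [0.052,-0.003,-0.097]
    - [0.103,-0.007,-0.194]
    - [0.155,-0.01,-0.291]
    - [0.206,-0.013,-0.389]
    - [0.258,-0.017,-0.486]
    - [0.31,-0.02,-0.583]
    - [0.361,-0.023,-0.68]
    - [0.413,-0.026,-0.777]
    - [0.464,-0.03,-0.874]
    - [0.516,-0.033,-0.971]

```text
clock: 16.27
tcp_pos: [0.4996, 0.1988, 0.1791]
orientation: [2.206, 1.091, -0.056]
wrist_force: [-0.4, 0.4, 0.4]
grip_width: 0.0557
```

```bash
cat > tgt.py <<'E'
from fit6 import *
def target(yaw,lean_deg,ysgn):
    th=np.radians(lean_deg); t=np.array([np.sin(th),0,-np.cos(th)]); y=np.array([0,ysgn,0.])
    return R.from_euler("z",yaw)*R.from_matrix(np.c_[t,y,np.cross(t,y)])
def drto(T):
    s=env.get_state(); return (T*R.from_euler("xyz",s["orientation"]).inv()).as_rotvec()
E
python3 - <<'E'
from tgt import *
s=env.get_state(); print(s["clock"],s["joints"],s["tcp_pos"],s["orientation"])
C=grab("scene","sceneL"); crop(C,255,305,130,60,6,"c_s")
print(drto(target(-.071,28,-1)))
E
```

```text
16.2667 [ 0.2352 -0.2302  2.1628 -0.194   0.7564  1.0368] [0.4996 0.1988 0.1791] [ 2.2061  1.0914 -0.0556]
[ 0.4327 -0.0361 -0.8401]
```

>>> servo_tool:
  linear:
    - [0,0,0]
    - [0,0,0]
    - [0,0,0]
    - [0,0,0]
    - [0,0,0]
    - [0,0,0]
    - [0,0,0]
    - [0,0,0]
    - [0,0,0]
    - [0,0,0]
  dr:
    - [0.048,-0.004,-0.093]
    - [0.096,-0.008,-0.187]
    - [0.144,-0.012,-0.28]
    - [0.192,-0.016,-0.373]
    - [0.24,-0.02,-0.467]
    - [0.288,-0.024,-0.56]
    - [0.337,-0.028,-0.653]
    - [0.385,-0.032,-0.747]
    - [0.433,-0.036,-0.84]
    - [0.433,-0.036,-0.84]

```text
clock: 17.15
tcp_pos: [0.4999, 0.1988, 0.1797]
orientation: [3.129, 1.082, -0.076]
wrist_force: [-0.1, -0.1, -1.0]
grip_width: 0.0554
```

```bash
python3 - <<'E'
from tgt import *
s=env.get_state(); print(s["clock"],s["joints"],s["tcp_pos"],s["orientation"])
print(drto(target(-.071,28,-1)),np.array([.5002,.1985,.0606])-s["tcp_pos"])
d=grab("wrist","wristM")
E
```

```text
17.15 [ 0.2427 -0.23    2.1638 -0.217   0.7517  2.0011] [0.4999 0.1988 0.1797] [ 3.129   1.0819 -0.0757]
[ 0.0059 -0.0002 -0.0064] [ 0.0003 -0.0003 -0.1191]
```

>>> servo_tool:
  linear:
    - [0,0,-15]
    - [0,0,-35]
    - [0,0,-60]
    - [0,0,-85]
    - [0,0,-103]
    - [0,0,-113]
    - [0,0,-119]
    - [0,0,-119]
    - [0,0,-119]
  dr:
    - [0.006,0,-0.006]
    - [0.006,0,-0.006]
    - [0.006,0,-0.006]
    - [0.006,0,-0.006]
    - [0.006,0,-0.006]
    - [0.006,0,-0.006]
    - [0.006,0,-0.006]
    - [0.006,0,-0.006]
    - [0.006,0,-0.006]

```text
clock: 17.95
tcp_pos: [0.5016, 0.1992, 0.0632]
orientation: [-3.138, 1.079, -0.068]
wrist_force: [-0.5, 0.5, 0.2]
grip_width: 0.0554
```

```bash
python3 - <<'E'
from tgt import *
s=env.get_state(); print(s["clock"],s["joints"],s["tcp_pos"],s["orientation"],s["wrist_force"])
d=grab("wrist","wristN")
E
```

```text
17.95 [ 0.2408 -0.0109  2.2194 -0.315   0.4817  2.1297] [0.5016 0.1992 0.0632] [-3.1381  1.0791 -0.0682] [-0.4805  0.5138  0.1667]
```

>>> servo_tool:
  linear:
    - [0,0,-2]
    - [0,0,-2]
    - [0,0,-2]
    - [0,0,-2]
    - [0,0,-2]
    - [0,0,-2]
    - [0,0,-2]
    - [0,0,-2]
  dr:
    - [0,0,0]
    - [0,0,0]
    - [0,0,0]
    - [0,0,0]
    - [0,0,0]
    - [0,0,0]
    - [0,0,0]
    - [0,0,0]
  jaw: 1
  grip_force: 40

```text
clock: 18.67
tcp_pos: [0.5014, 0.1991, 0.0611]
orientation: [-3.137, 1.079, -0.069]
wrist_force: [-4.0, -1.5, 5.4]
grip_width: 0.0087
```

>>> servo_tool:
  linear:
    - [0,0,0]
    - [0,0,0]
    - [0,0,0]
    - [0,0,0]
    - [0,0,0]
    - [0,0,0]
  dr:
    - [0,0,0]
    - [0,0,0]
    - [0,0,0]
    - [0,0,0]
    - [0,0,0]
    - [0,0,0]
  grip_force: 120

```text
clock: 19.17
tcp_pos: [0.5014, 0.1991, 0.0612]
orientation: [-3.138, 1.079, -0.069]
wrist_force: [-4.6, -0.3, 7.8]
grip_width: 0.0025
```

>>> servo_tool:
  linear:
    - [0,0,1]
    - [0,0,3]
    - [0,0,6]
    - [0,0,10]
    - [0,0,15]
    - [0,0,22]
    - [0,0,30]
    - [0,0,40]
    - [0,0,50]
    - [0,0,50]
  dr:
    - [0,0,0]
    - [0,0,0]
    - [0,0,0]
    - [0,0,0]
    - [0,0,0]
    - [0,0,0]
    - [0,0,0]
    - [0,0,0]
    - [0,0,0]
    - [0,0,0]

```text
clock: 20.0
tcp_pos: [0.5026, 0.1995, 0.1138]
orientation: [-3.134, 1.076, -0.066]
wrist_force: [0.5, 0.3, -0.9]
grip_width: 0.0021
```

```bash
python3 - <<'E'
from tgt import *
s=env.get_state(); print(s["clock"],s["joints"],s["tcp_pos"],s["orientation"],s["wrist_force"],s["ft_torque"],s["grip_width"])
d=grab("wrist","wristO")
s=grab("side","sideO"); crop(s,200,110,150,150,5,"c_g")
C=grab("scene","sceneO"); crop(C,255,285,130,80,6,"c_s")
E
```

```text
20.0 [ 0.2409 -0.1154  2.2037 -0.2595  0.5935  2.0666] [0.5026 0.1995 0.1138] [-3.1343  1.0756 -0.0659] [ 0.5168  0.3076 -0.8571] [0.0559 0.4513 0.0194] 0.0020789955771998853
```

```bash
python3 - <<'E'
from fit6 import *
S=load("sideO");C=load("sceneO");B=boatpts()
a=lambda x,y:(200+x/5-.4,110+y/5-.4); e=lambda x,y:(255+x/6-.4,285+y/6-.4)
ob=[(S,a(548,427),B["nn"]),(S,a(517,392),B["nf"]),(S,a(450,445),B["rn"]),(S,a(423,413),B["rf"]),(S,a(192,490),B["hf"]),(S,a(200,500),B["hn"]),
(C,e(112,258),B["nn"]),(C,e(118,345),B["nf"]),(C,e(268,235),B["rn"]),(C,e(285,312),B["rf"])]
p,r=fitp(ob,[.65,.188,.1,-.07,0.1]);print(p,np.degrees(p[4]),"\n",r)
E
```

```text
[ 0.6353  0.1888  0.0614 -0.0735  0.2689] 15.405338835297986 
 [[ 0.6146 -0.3952]
 [-0.0328 -0.4748]
 [ 0.9125  1.0706]
 [-0.489   0.1704]
 [-0.5957 -0.516 ]
 [ 0.1492  0.2603]
 [ 0.4533  1.2926]
 [ 0.0951 -0.1322]
 [ 0.6291 -0.4097]
 [-1.1352 -0.1181]]
```

>>> servo_tool:
  linear:
    - [0,0,5]
    - [0,0,12]
    - [0,0,20]
    - [0,0,28]
    - [0,0,36]
    - [0,0,44]
    - [0,0,52]
    - [0,0,58]
    - [0,0,60]
    - [0,0,60]
  dr:
    - [-0.001,-0.02,0]
    - [-0.003,-0.05,0]
    - [-0.006,-0.08,0]
    - [-0.008,-0.11,0]
    - [-0.01,-0.14,0]
    - [-0.012,-0.17,0]
    - [-0.014,-0.2,0]
    - [-0.016,-0.23,0]
    - [-0.018,-0.26,0]
    - [-0.019,-0.28,0]

```text
clock: 20.98
tcp_pos: [0.5004, 0.1991, 0.1702]
orientation: [-3.137, 0.798, -0.068]
wrist_force: [0.0, 0.2, -2.2]
grip_width: 0.0017
```

```bash
python3 - <<'E'
from tgt import *
s=env.get_state(); print(s["clock"],s["joints"],s["tcp_pos"],s["orientation"],s["wrist_force"],s["ft_torque"],s["grip_width"])
d=grab("wrist","wristP")
s=grab("side","sideP"); crop(s,200,80,150,150,5,"c_g")
C=grab("scene","sceneP"); crop(C,255,275,130,90,6,"c_s")
E
```

```text
20.9833 [ 0.2933 -0.2902  2.3212 -0.6116  0.4442  2.4043] [0.5004 0.1991 0.1702] [-3.137   0.7984 -0.0681] [ 0.0121  0.1732 -2.1865] [0.0525 0.6424 0.0444] 0.0017300858613494596
```

```bash
python3 - <<'E'
from fit import *
crop(load("wristP"),260,160,130,270,3,"c_p")
crop(load("wristO"),260,160,130,270,3,"c_o")
a=np.hstack([cv2.imread("pics/c_o.png"),cv2.imread("pics/c_p.png")]);a=a[:800];cv2.imwrite("pics/c_op.png",cv2.resize(a,None,fx=.74,fy=.74))
# stop depth: from sideA crop
S=load("sideA"); o=lambda x,y:(355+x/5-.4,160+y/5-.4)
psi=-.037; n=np.array([np.cos(psi),np.sin(psi),0]); t=np.array([-np.sin(psi),np.cos(psi),0])
for uv in [(340,318),(467,425)]:
    p=atz(S,o(*uv),.150)-np.array([.6646,-.1845,0]); print("depth",p@n,"lat",p@t)
P=load("sideP")
for uv in [(612,570),(648,562)]:
    print(atz(P,(200+uv[0]/5,80+uv[1]/5),.010))
P=load("wristP")
for uv in [(315,136),(313,151)]: print(atz(P,uv,.015))
E
```

```text
depth 0.11672728566951449 lat 0.043546021595085395
depth 0.11783345019844502 lat -0.044478643204254854
[0.7418 0.1933 0.01  ]
[0.7629 0.185  0.01  ]
[0.7584 0.1896 0.015 ]
[0.7344 0.1936 0.015 ]
```

>>> servo_tool:
  linear:
    - [0,0,-8]
    - [0,0,-18]
    - [0,0,-28]
    - [0,0,-40]
    - [0,0,-52]
    - [0,0,-64]
    - [0,0,-76]
    - [0,0,-88]
    - [0,0,-98]
    - [0,0,-106]
  dr:
    - [0,0.0,0]
    - [0,0.0,0]
    - [0,0,0]
    - [0,0.02,0]
    - [0,0.04,0]
    - [0,0.06,0]
    - [0,0.08,0]
    - [0,0.1,0]
    - [0,0.13,0]
    - [0,0.16,0]
  grip_force: 25

```text
clock: 21.97
tcp_pos: [0.5012, 0.1991, 0.0639]
orientation: [3.127, 0.961, -0.083]
wrist_force: [-0.2, -0.7, -0.0]
grip_width: -0.0
```

```bash
python3 - <<'E'
from tgt import *
s=env.get_state(); print(s["clock"],s["joints"],s["tcp_pos"],s["orientation"],s["wrist_force"],s["ft_torque"],s["grip_width"])
s=grab("side","sideQ"); crop(s,200,110,150,120,5,"c_g")
E
```

```text
21.9667 [ 0.2677 -0.0275  2.2747 -0.5769  0.369   2.393 ] [0.5012 0.1991 0.0639] [ 3.1272  0.9607 -0.0827] [-0.2325 -0.6682 -0.0313] [ 0.0415  0.2929 -0.0014] -4.948219100033153e-05
```

```bash
python3 - <<'E'
from tgt import *
C=grab("scene","sceneQ"); crop(C,245,285,150,90,5,"c_s")
C=grab("wrist","wristQ")
E
python3 - <<'E'
from tgt import *
crop(load("sceneQ"),240,270,240,160,3,"c_1"); crop(load("sideQ"),150,140,230,160,3,"c_2")
a=np.vstack([cv2.imread("pics/c_1.png"),])
cv2.imwrite("pics/c_12.png",a)
E
python3 - <<'E'
from tgt import *
S=load("sideQ");C=load("sceneQ");W=load("wristQ")
a=lambda x,y:(240+x/3-.3,270+y/3-.3); b=lambda x,y:(150+x/3-.3,140+y/3-.3)
# handle end, top face corners: scene (425,330) (+..),(412,350); side (182,232)
print("end",tri([(C,a(418,340)),(S,b(182,233))]))
print("end z.02/.03",atz(C,a(418,340),.02),atz(C,a(418,340),.03),atz(S,b(182,233),.02))
print("junction",[tri([(C,a(255,237)),(W,(262,226)),(S,b(341,215))])])
print("nose tip",tri([(C,a(190,195)),(W,(327,135))]))
print("side: pan top corners", tri([(S,b(343,198)),(W,(253,213))]),tri([(S,b(415,195)),(W,(316,126))]))
c=env.get_state(); print(c["orientation"])
crop(S,200,185,110,60,7,"c_2")
E
```

```text
end (array([0.4352, 0.3275, 0.0026]), [np.float64(2.6195733082196675), np.float64(2.6195733082195587)])
end z.02/.03 [0.4403 0.331  0.02  ] [0.4419 0.3337 0.03  ] [0.4259 0.3143 0.02  ]
junction [(array([0.5533, 0.2304, 0.0331]), [np.float64(3.3934689162749745), np.float64(3.286038646253559), np.float64(2.257630169823893)])]
nose tip (array([0.6031, 0.1893, 0.0538]), [np.float64(0.3530667983370733), np.float64(0.35306679833720267)])
side: pan top corners (array([0.5594, 0.2375, 0.043 ]), [np.float64(0.8704066525496643), np.float64(0.8704066525495381)]) (array([0.6142, 0.195 , 0.0476]), [np.float64(0.5982307245898866), np.float64(0.598230724589874)])
[ 3.1277  0.9581 -0.0829]
```

```bash
cat > kin.py <<'E'
import numpy as np
from scipy.optimize import least_squares
from scipy.spatial.transform import Rotation as R
D="""-0.1741 0.2458 1.559 0 1.3387 -0.1741 .6494 .0001 .2141 -1.7256 1.5688 2.9869
.2646 -.2785 2.2256 -.327 .639 -1.0149 .5005 .1986 .1848 .006 .962 -.077
.262 -.0232 2.2784 -.5703 .354 -.7484 .5014 .1986 .0609 .0054 .9598 -.0703
.2618 -.1405 2.2685 -.4291 .4659 -.9018 .5012 .1985 .1107 .006 .96 -.07
.2923 -.2994 2.3172 -.5944 .4566 -.7544 .5006 .1985 .1751 .0056 .8 -.0699
-.2117 -.5589 2.5252 .3334 .3797 -1.9881 .492 .043 .1651 .0078 .7491 -.0453
-.2083 -.7341 2.4099 .1947 .6595 -1.8282 .4926 .0437 .2758 .0084 .7486 -.0457
-.8485 -.6003 2.4458 .7589 .8284 -2.7413 .471 -.1569 .2132 .0103 .7726 -.0617
-.2924 -.7692 2.3932 .2425 .744 -1.9013 .4872 .0168 .2907 .0098 .7693 -.064
.269 -.1192 2.2912 -.5478 .404 -.7872 .5009 .1975 .0986 -.007 .922 -.0766
.2677 -.0284 2.2971 -.6818 .3176 -.6448 .5012 .1991 .0617 .0018 .921 -.0636
.2408 -.226 2.1603 -.2094 .7604 -.0446 .4993 .1987 .1786 1.0905 1.0924 -.0757
.2352 -.2302 2.1628 -.194 .7564 1.0368 .4996 .1988 .1791 2.2061 1.0914 -.0556
.2427 -.23 2.1638 -.217 .7517 2.0011 .4999 .1988 .1797 3.129 1.0819 -.0757
.2408 -.0109 2.2194 -.315 .4817 2.1297 .5016 .1992 .0632 -3.1381 1.0791 -.0682
.2409 -.1154 2.2037 -.2595 .5935 2.0666 .5026 .1995 .1138 -3.1343 1.0756 -.0659
.2933 -.2902 2.3212 -.6116 .4442 2.4043 .5004 .1991 .1702 -3.137 .7984 -.0681
.2677 -.0275 2.2747 -.5769 .369 2.393 .5012 .1991 .0639 3.1272 .9607 -.0827"""
D=np.array([[float(x) for x in l.split()] for l in D.splitlines()])
LIM=np.array([[-3.13,3.13],[-1.02,2.26],[.13,2.54],[-.95,4.09],[.21,2.88],[-2.74,2.74]])
def fk(p,q,s4=1,s6=1):
    h,a1,b,a2,L2,a3,d4,c5,d6=p[:9]
    r1=R.from_euler("z",q[0]);r2=r1*R.from_euler("y",q[1]);r3=r2*R.from_euler("y",q[2]);r4=r3*R.from_euler("z",s4*q[3]);r5=r4*R.from_euler("y",q[4]);r6=r5*R.from_euler("z",s6*q[5])
    x=np.array([0,0,h])+r1.apply([a1,b,0])+r2.apply([a2,0,L2])+r3.apply([a3,0,d4])+r5.apply([c5,0,d6])
    Rt=R.from_rotvec(p[9:12])
    return x,r6*Rt
def res(p,s4,s6):
    o=[]
    for d in D:
        x,r=fk(p,d[:6],s4,s6); o+=list((x-d[6:9])*10)+list((r*R.from_euler("xyz",d[9:12]).inv()).as_rotvec())
    return o
def calib():
    best=None
    for s4 in(1,-1):
      for s6 in(1,-1):
        for t in ([0,-1.57,0],[1.2,-1.2,-1.2],[-1.2,-1.2,1.2],[2.2,0,2.2],[0,0,0]):
          s=least_squares(res,[.4,0,.1,0,.5,0,.5,0,.3]+list(t),args=(s4,s6))
          if best is None or s.cost<best[0]: best=(s.cost,s.x,s4,s6)
    return best
if __name__=="__main__":
    np.set_printoptions(precision=4,suppress=True)
    b=calib(); print(b); np.savez("kin.npz",p=b[1],s4=b[2],s6=b[3])
    r=np.array(res(b[1],b[2],b[3])).reshape(-1,6); print(np.abs(r).max(0)/[10,10,10,1,1,1])
E
python3 kin.py
```

```text
(np.float64(3.4394382056217294e-06), array([ 0.2735,  0.0001,  0.1126, -0.    ,  0.4197,  0.0662,  0.5687,
        0.    ,  0.2703,  1.2092, -1.2092,  1.2092]), 1, 1)
[0.0001 0.0001 0.0001 0.0002 0.0002 0.0002]
```

```bash
cat >> kin.py <<'E'
_k=None
def K():
    global _k
    if _k is None: z=np.load("kin.npz");_k=(z["p"],int(z["s4"]),int(z["s6"]))
    return _k
def FK(q): p,a,b=K(); return fk(p,q,a,b)
def ik(pos,rot,q0,m=.03):
    lo,hi=LIM[:,0]+m,LIM[:,1]-m; best=None
    rng=np.random.default_rng(0)
    for t in range(8):
        s0=np.clip(np.array(q0)+(0 if t==0 else rng.normal(0,.5,6)),lo+1e-3,hi-1e-3)
        f=lambda q:np.r_[(FK(q)[0]-pos)*5,(FK(q)[1]*rot.inv()).as_rotvec()]
        s=least_squares(f,s0,bounds=(lo,hi))
        e=np.linalg.norm(s.fun)
        if best is None or e<best[0]-1e-4: best=(e,s.x)
        if e<1e-4: break
    return best
def rot_from(tx,ty):
    tx=np.array(tx)/np.linalg.norm(tx); ty=np.array(ty)-np.dot(ty,tx)*tx; ty/=np.linalg.norm(ty)
    return R.from_matrix(np.c_[tx,ty,np.cross(tx,ty)])
E
python3 - <<'E'
import numpy as np
from kin import *
np.set_printoptions(precision=3,suppress=True)
q=[.2677,-.0275,2.2747,-.5769,.369,2.393]
ub=np.arctan2(-.136,.17)
for sg in (1,-1):
    zb=np.array([-np.sin(ub),np.cos(ub),0])
    T=rot_from([0,0,-1],sg*zb)
    e,qa=ik([.510,.265,.018],T,q); print("grasp",sg,e,qa)
    # rotated upright w/ roll
    yaw=-.073
    for roll in (-90,-60,-30,-20,-10,0):
        B=R.from_euler("zyx",[yaw,0,np.radians(roll)]).as_matrix()
        T2=rot_from(B[:,1],sg*B[:,2])
        g=np.array([.6474,.1878,.085])+B@np.array([-.09,0,.01])+B[:,1]*0
        e2,qa2=ik(g,T2,qa); print(roll,round(e2,4),qa2, "wristz",(g-.27*B[:,1])); 
E
```

```text
grasp 1 6.36286726590048e-10 [ 0.282  0.333  1.853  0.     0.956 -0.614]
-90 0.0 [ 0.155  0.233  1.845 -0.013  0.992 -1.409] wristz [0.538 0.198 0.348]
-60 0.0 [-0.089  0.215  1.933  0.618  1.053 -1.97 ] wristz [0.538 0.065 0.318]
-30 0.0 [-0.275  0.385  1.939  1.061  1.348 -2.359] wristz [ 0.538 -0.035  0.225]
-20 0.0 [-0.313  0.474  1.922  1.165  1.469 -2.443] wristz [ 0.538 -0.056  0.184]
-10 0.0 [-0.338  0.573  1.895  1.257  1.595 -2.508] wristz [ 0.538 -0.069  0.14 ]
0 0.0 [-0.348  0.677  1.861  1.343  1.725 -2.555] wristz [ 0.538 -0.075  0.095]
grasp -1 1.5620711075813995e-11 [ 0.282  0.333  1.853 -0.     0.956  2.528]
-90 0.0 [ 0.155  0.233  1.845 -0.013  0.992  1.732] wristz [0.538 0.198 0.348]
-60 0.0 [-0.089  0.215  1.933  0.618  1.053  1.172] wristz [0.538 0.065 0.318]
-30 0.0 [-0.275  0.385  1.939  1.061  1.348  0.782] wristz [ 0.538 -0.035  0.225]
-20 0.0 [-0.313  0.474  1.922  1.165  1.469  0.699] wristz [ 0.538 -0.056  0.184]
-10 0.0 [-0.338  0.573  1.895  1.257  1.595  0.634] wristz [ 0.538 -0.069  0.14 ]
0 0.0 [-0.348  0.677  1.861  1.343  1.725  0.586] wristz [ 0.538 -0.075  0.095]
```

```bash
cat > go.py <<'E'
from h import *
from kin import *
def delta(pos,rot):
    s=env.get_state(); 
    return (np.array(pos)-s["tcp_pos"])*1000,(rot*R.from_euler("xyz",s["orientation"]).inv()).as_rotvec()
E
python3 - <<'E'
from go import *
ub=np.arctan2(-.136,.17); zb=np.array([-np.sin(ub),np.cos(ub),0])
print(delta([.510,.265,.10],rot_from([0,0,-1],-zb)))
E
```

```text
(array([ 8.1908, 65.9644, 35.1554]), array([ 0.234 ,  0.5762, -0.5864]))
```

>>> servo_tool:
  linear:
    - [0,0,20]
    - [0,0,50]
    - [0,10,65]
    - [2,22,65]
    - [4,36,65]
    - [6,50,60]
    - [8,60,50]
    - [8,66,40]
    - [8,66,35]
    - [8,66,35]
  dr:
    - [0,0,0]
    - [0.02,0.05,-0.05]
    - [0.05,0.12,-0.12]
    - [0.08,0.2,-0.2]
    - [0.11,0.28,-0.28]
    - [0.15,0.36,-0.37]
    - [0.18,0.44,-0.45]
    - [0.21,0.52,-0.53]
    - [0.234,0.576,-0.586]
    - [0.234,0.576,-0.586]
  jaw: -0.05
  grip_force: 40

```text
clock: 22.95
tcp_pos: [0.5105, 0.2644, 0.0991]
orientation: [0.474, 1.57, 2.939]
wrist_force: [0.3, -0.7, 0.6]
grip_width: 0.0448
```

```bash
python3 - <<'E'
from go import *
s=env.get_state();print(s["clock"],s["joints"],s["tcp_pos"],s["orientation"],s["grip_width"])
ub=np.arctan2(-.136,.17); zb=np.array([-np.sin(ub),np.cos(ub),0])
print(delta([.510,.265,.018],rot_from([0,0,-1],-zb)))
W=grab("wrist","wristR")
E
```

```text
22.95 [0.2806 0.2057 1.8317 0.0003 1.1047 2.5276] [0.5105 0.2644 0.0991] [0.4741 1.5702 2.9393] 0.044806630721591106
(array([ -0.5455,   0.609 , -81.1426]), array([-0.0001, -0.0006,  0.0017]))
```

>>> servo_tool:
  linear:
    - [0,0,-15]
    - [0,0,-35]
    - [0,0,-55]
    - [0,0,-70]
    - [0,0,-78]
    - [0,0,-81]
    - [0,0,-81]
  dr:
    - [0,0,0]
    - [0,0,0]
    - [0,0,0]
    - [0,0,0]
    - [0,0,0]
    - [0,0,0]
    - [0,0,0]

```text
clock: 23.58
tcp_pos: [0.5087, 0.2651, 0.0187]
orientation: [-0.534, 1.571, 1.935]
wrist_force: [0.7, -0.2, 0.4]
grip_width: 0.0449
```

>>> servo_tool:
  linear:
    - [0,0,0]
    - [0,0,0]
    - [0,0,0]
    - [0,0,0]
    - [0,0,0]
    - [0,0,0]
  dr:
    - [0,0,0]
    - [0,0,0]
    - [0,0,0]
    - [0,0,0]
    - [0,0,0]
    - [0,0,0]
  jaw: 1
  grip_force: 45

```text
clock: 24.08
tcp_pos: [0.5092, 0.265, 0.0187]
orientation: [-0.677, 1.57, 1.79]
wrist_force: [0.1, 0.5, -0.8]
grip_width: 0.0001
```

>>> servo_tool:
  linear:
    - [0,0,8]
    - [0,0,20]
    - [0,0,35]
    - [0,0,50]
    - [0,0,65]
    - [0,0,75]
  dr:
    - [0,0,0]
    - [0,0,0]
    - [0,0,0]
    - [0,0,0]
    - [0,0,0]
    - [0,0,0]

```text
clock: 24.58
tcp_pos: [0.5102, 0.2654, 0.0965]
orientation: [-1.983, 1.568, 0.485]
wrist_force: [0.7, 0.4, 0.7]
grip_width: -0.0003
```

```bash
python3 - <<'E'
from go import *
s=env.get_state();print(s["clock"],s["joints"],s["tcp_pos"],s["orientation"],s["grip_width"],s["wrist_force"],s["ft_torque"])
W=grab("wrist","wristS")
E
```

```text
24.5833 [0.2823 0.2076 1.835  0.0007 1.0958 2.5266] [0.5102 0.2654 0.0965] [-1.9826  1.5676  0.4851] -0.00030253639802274243 [0.7062 0.4136 0.6537] [ 0.0242  0.1038 -0.0178]
```

```bash
python3 - <<'E'
from go import *
W=load("wristS"); print(W["cam_to_world"])
for z in (.02,.01): print(proj(W,[.509,.265,z]))
W=load("wristR")
print(proj(W,[.509,.265,.02]))
print("end",atz(W,(317,352),.015),"junc",atz(W,(320,177),.030),"nose",atz(W,(323,48),.047))
for f in ("sceneT","sideT"):
    d=grab(f[:-1],f)
crop(load("sideT"),150,140,230,160,3,"c_2");crop(load("sceneT"),240,270,240,160,3,"c_1")
E
```

```text
[[-0.6241  0.7461  0.232   0.5698]
 [-0.7813 -0.5949 -0.1889  0.2183]
 [-0.0029 -0.2992  0.9542  0.2556]
 [ 0.      0.      0.      1.    ]]
[323.9996 247.9863]
[323.9272 243.8349]
[322.8421 247.8543]
end [0.4407 0.3258 0.015 ] junc [0.5507 0.2341 0.03  ] nose [0.6052 0.1881 0.047 ]
```

>>> servo_tool:
  linear:
    - [0,0,0]
    - [0,0,-10]
    - [0,0,-30]
    - [0,0,-55]
    - [0,0,-72]
    - [0,0,-79]
    - [0,0,-80.5]
    - [0,0,-80.5]
  dr:
    - [0,0,0]
    - [0,0,0]
    - [0,0,0]
    - [0,0,0]
    - [0,0,0]
    - [0,0,0]
    - [0,0,0]
    - [0,0,0]
  jaw: -0.05

```text
clock: 25.4
tcp_pos: [0.5085, 0.2648, 0.0122]
orientation: [0.643, 1.569, 3.11]
wrist_force: [-1.0, -0.4, -0.6]
grip_width: 0.0451
```

```bash
python3 - <<'E'
from go import *
s=env.get_state();print(s["clock"],s["tcp_pos"],s["grip_width"],s["wrist_force"])
W=grab("wrist","wristU"); W=grab("side","sideU"); crop(W,205,150,100,80,7,"c_2")
E
```

```text
25.4 [0.5085 0.2648 0.0122] 0.04509826103196333 [-0.9845 -0.3527 -0.5528]
```

>>> servo_tool:
  linear:
    - [0,0,0]
    - [0,0,0]
    - [0,0,0]
    - [0,0,0]
    - [0,0,0]
  dr:
    - [0,0,0]
    - [0,0,0]
    - [0,0,0]
    - [0,0,0]
    - [0,0,0]
  jaw: 0.62
  grip_force: 60

```text
clock: 25.92
tcp_pos: [0.5092, 0.2651, 0.0133]
orientation: [-0.833, 1.57, 1.635]
wrist_force: [0.1, -1.1, 0.5]
grip_width: 0.0167
```

```bash
python3 - <<'E'
from go import *
s=env.get_state();print(s["clock"],s["tcp_pos"],s["grip_width"],s["wrist_force"],s["ft_torque"])
W=grab("wrist","wristV")
E
```

```text
25.9167 [0.5092 0.2651 0.0133] 0.01672303143637585 [ 0.0521 -1.0821  0.5157] [-0.0364 -0.0275  0.0433]
```

>>> servo_tool:
  linear:
    - [0,0,0]
    - [0,0,0]
    - [0,0,0]
    - [0,0,0]
  dr:
    - [0,0,0]
    - [0,0,0]
    - [0,0,0]
    - [0,0,0]
  jaw: 0.72
  grip_force: 60

```text
clock: 26.3
tcp_pos: [0.509, 0.265, 0.013]
orientation: [-0.055, 1.57, 2.412]
wrist_force: [0.3, -0.7, -0.6]
grip_width: 0.0117
```

```bash
python3 - <<'E'
from go import *
s=env.get_state();print(s["clock"],s["tcp_pos"],s["grip_width"],s["wrist_force"],s["ft_torque"])
W=grab("wrist","wristX"); crop(W,260,180,120,260,3,"c_x")
E
```

```text
26.3 [0.509 0.265 0.013] 0.011725942891321303 [ 0.2522 -0.7023 -0.6232] [ 0.0088 -0.0009  0.0352]
```

```bash
python3 - <<'E'
from go import *
S=load("sideU")
for z in (0,.005,.01,.015,.02,.03): print(z,atz(S,(205+272/7,150+483/7),z), proj(S,[.495,.248,z]))
ub=np.arctan2(-.136,.17); u=np.array([np.cos(ub),np.sin(ub),0]);zb=np.array([-np.sin(ub),np.cos(ub),0])
# near finger: pad width 22 along u, thickness behind pad outward; lower corner of tip
for z in (0.,.005,.01,.02):
    for a in (-.011,.011): print(z,a,(proj(S,np.array([.509,.265,z])-zb*.0225+u*a)-[205,150])*7,(proj(S,np.array([.509,.265,z])-zb*.037+u*a)-[205,150])*7)
# handle: predicted box of the end
for nm,px in (("end upper",(40,440)),("end lower",(43,490)),("pan top rear near",(412,430)),("pan top nose near",(583,415)),("pan bot nose near",(588,468)),("pan bot rear",(420,483))):
    print(nm,[atz(S,(205+px[0]/7,150+px[1]/7),z) for z in (0.,.015,.03,.045)])
E
```

```text
0 [0.5059 0.2653 0.    ] [244.2272 224.2943]
0.005 [0.5036 0.2614 0.005 ] [244.0995 223.141 ]
0.01 [0.5013 0.2575 0.01  ] [243.9712 221.9823]
0.015 [0.499  0.2536 0.015 ] [243.8422 220.8181]
0.02 [0.4967 0.2498 0.02  ] [243.7127 219.6483]
0.03 [0.4922 0.242  0.03  ] [243.4517 217.2919]
0.0 -0.011 [248.401  520.9179] [246.1659 547.7113]
0.0 0.011 [302.1647 520.9649] [300.2253 547.7543]
0.005 -0.011 [247.4448 512.8451] [245.1992 539.6578]
0.005 0.011 [301.3358 512.8934] [299.3873 539.7021]
0.01 -0.011 [246.4841 504.7341] [244.2278 531.5659]
0.01 0.011 [300.503  504.7837] [298.5452 531.6116]
0.02 -0.011 [244.5489 488.3959] [242.271  515.2657]
0.02 0.011 [298.8256 488.4484] [296.8491 515.3143]
end upper [array([0.4444, 0.345 , 0.    ]), array([0.4382, 0.3324, 0.015 ]), array([0.4321, 0.3198, 0.03  ]), array([0.426 , 0.3072, 0.045 ])]
end lower [array([0.43  , 0.3209, 0.    ]), array([0.4241, 0.3086, 0.015 ]), array([0.4181, 0.2963, 0.03  ]), array([0.4121, 0.284 , 0.045 ])]
pan top rear near [array([0.5687, 0.2531, 0.    ]), array([0.5611, 0.2416, 0.015 ]), array([0.5534, 0.2301, 0.03  ]), array([0.5458, 0.2186, 0.045 ])]
pan top nose near [array([0.6298, 0.2153, 0.    ]), array([0.6214, 0.2042, 0.015 ]), array([0.613 , 0.1932, 0.03  ]), array([0.6047, 0.1822, 0.045 ])]
pan bot nose near [array([0.613 , 0.1905, 0.    ]), array([0.6048, 0.1797, 0.015 ]), array([0.5967, 0.169 , 0.03  ]), array([0.5885, 0.1583, 0.045 ])]
pan bot rear [array([0.5537, 0.2272, 0.    ]), array([0.5462, 0.216 , 0.015 ]), array([0.5387, 0.2048, 0.03  ]), array([0.5313, 0.1936, 0.045 ])]
```

```bash
python3 - <<'E'
from go import *
def zat(S,px,xy):
    zs=np.linspace(-.02,.2,221); return min(((np.linalg.norm(proj(S,[xy[0],xy[1],z])-px),z) for z in zs))
S=load("sideT"); crop(S,205,140,80,70,8,"c_a")
C=load("sceneT"); crop(C,310,320,60,50,10,"c_b")
for z in (.0825,.0925,.1025,.0965): print(z,(proj(S,[.5102,.2654,z])-[205,140])*8,(proj(C,[.5102,.2654,z])-[310,320])*10)
E
```

```text
0.0825 [303.2537 467.7826] [361.2428 332.8261]
0.0925 [301.0896 447.6971] [362.664  318.1222]
0.1025 [298.9042 427.4141] [364.107  303.1925]
0.0965 [300.218  439.6077] [363.2385 312.1777]
```

```bash
python3 - <<'E'
from go import *
S=load("sideT");C=load("sceneT")
print(tri([(S,(243.,193.)),(C,(337.,359.5))]))
# calibrate cameras vs. known: check base / initial image: TCP at start
for n,p in (("sideA",[.6494,.0001,.2141]),("sceneA",[.6494,.0001,.2141])): print(n,proj(load(n),p))
crop(load("sideA"),300,130,100,80,7,"c_a");crop(load("sceneA"),215,170,100,80,7,"c_b")
cv2.imwrite("pics/c_ab.png",np.hstack([cv2.imread("pics/c_a.png"),cv2.imread("pics/c_b.png")])[:, :1400][::2,::2])
E
```

```text
(array([0.5285, 0.2797, 0.083 ]), [np.float64(6.5796057857492345), np.float64(6.579605785749196)])
sideA [346.8432 196.8807]
sceneA [269.0246 239.3786]
```

>>> servo_tool:
  linear:
    - [0,0,0]
    - [0,0,0]
    - [0,0,-2]
    - [0,0,-4]
    - [0,0,-6]
    - [0,0,-8]
    - [0,0,-8]
  dr:
    - [0,0,0]
    - [0,0,0]
    - [0,0,0]
    - [0,0,0]
    - [0,0,0]
    - [0,0,0]
    - [0,0,0]
  jaw: 0.2

```text
clock: 26.93
tcp_pos: [0.5085, 0.2649, 0.0043]
orientation: [0.537, 1.569, 3.005]
wrist_force: [-0.2, -0.8, -0.4]
grip_width: 0.0343
```

```bash
python3 - <<'E'
from go import *
s=env.get_state();print(s["clock"],s["tcp_pos"],s["grip_width"],s["wrist_force"],s["ft_torque"])
W=grab("wrist","wristY"); crop(W,260,180,120,260,3,"c_x"); W=grab("side","sideY"); crop(W,205,150,100,80,7,"c_2")
E
```

```text
26.9333 [0.5085 0.2649 0.0043] 0.03433562343619297 [-0.1839 -0.8021 -0.4333] [ 0.0189 -0.0076 -0.0266]
```

>>> servo_tool:
  linear:
    - [0,0,-2]
    - [0,0,-4]
    - [0,0,-4]
  dr:
    - [0,0,0]
    - [0,0,0]
    - [0,0,0]

```text
clock: 27.28
tcp_pos: [0.5087, 0.2649, 0.0006]
orientation: [0.415, 1.57, 2.882]
wrist_force: [-0.3, 0.3, 0.7]
grip_width: 0.0339
```

>>> servo_tool:
  linear:
    - [0,0,0]
    - [0,0,0]
    - [0,0,0]
    - [0,0,0]
    - [0,0,0]
  dr:
    - [0,0,0]
    - [0,0,0]
    - [0,0,0]
    - [0,0,0]
    - [0,0,0]
  jaw: 1
  grip_force: 50

```text
clock: 27.7
tcp_pos: [0.509, 0.265, 0.0011]
orientation: [0.038, 1.57, 2.506]
wrist_force: [-1.3, -1.2, 1.8]
grip_width: 0.018
```

```bash
cat > plan1.py <<'E'
from go import *
ub=np.arctan2(-.136,.17)
Bg=R.from_euler("ZYX",[ub,np.radians(-8),np.radians(-90)])
Tg=rot_from([0,0,-1],-np.array([-np.sin(ub),np.cos(ub),0]))
tcpg=np.array([.509,.265,.001])
pb=np.array([.509,.265,.0208]); Og=pb-Bg.apply([-.086,0,.010])
rel=Tg.inv()*Bg; relp=Tg.inv().apply(Og-tcpg)
def tool_for(O,B):
    T=B*rel.inv(); return np.array(O)-T.apply(relp),T
E
python3 - <<'E'
from plan1 import *
print("Og",Og, "boat y,z axes",Bg.as_matrix())
s=env.get_state(); q=s["joints"]; print(s["clock"],q)
for roll,z in ((-90,.16),(-60,.15),(-30,.14),(-6,.12),(-6,.058)):
    p,T=tool_for([.6474,.1878,z],R.from_euler("ZYX",[-.073,0,np.radians(roll)]))
    e,q=ik(p,T,q); print(roll,e,q,p,delta(p,T))
E
```

```text
Og [0.5693 0.204  0.0328] boat y,z axes [[ 0.7733  0.1087  0.6247]
 [-0.6186 -0.0869  0.7809]
 [ 0.1392 -0.9903  0.    ]]
27.7 [0.2822 0.3605 1.8554 0.0008 0.9262 2.5265]
-90 2.3231315494230347e-15 [0.1458 0.2768 1.6677 0.0311 1.3336 1.7803] [0.5596 0.2042 0.1404] (array([ 50.627 , -60.7528, 139.2928]), array([0.0514, 0.1312, 0.6001]))
-60 1.578957619710561e-13 [-0.0617  0.2439  1.7853  0.5402  1.3081  1.349 ] [0.5602 0.2127 0.138 ] (array([ 51.2444, -52.3115, 136.9196]), array([ 0.5452, -0.0656,  0.6225]))
-30 2.1289186903182495e-13 [-0.2254  0.3725  1.836   0.9776  1.491   0.954 ] [0.5605 0.2162 0.1389] (array([ 51.5008, -48.8043, 137.7567]), array([ 1.0375, -0.269 ,  0.6162]))
-6 9.04303744228882e-15 [-0.2872  0.5963  1.8063  1.2356  1.7275  0.7085] [0.5604 0.2148 0.1279] (array([ 51.3962, -50.2357, 126.7958]), array([ 1.4294, -0.4367,  0.5888]))
-6 1.8439313373450066e-11 [-0.2872  0.7272  1.7657  1.2234  1.6973  0.6225] [0.5604 0.2148 0.0659] (array([ 51.3962, -50.2357,  64.7958]), array([ 1.4294, -0.4367,  0.5888]))
```

>>> servo_tool:
  linear:
    - [0,0,10]
    - [0,0,35]
    - [0,0,65]
    - [5,-5,95]
    - [12,-12,120]
    - [20,-20,135]
    - [28,-28,140]
    - [36,-36,140]
    - [44,-44,140]
    - [51,-50,138]
  dr:
    - [0,0,0]
    - [0,0,0]
    - [0.05,-0.015,0.02]
    - [0.15,-0.046,0.062]
    - [0.25,-0.076,0.103]
    - [0.35,-0.107,0.144]
    - [0.45,-0.138,0.185]
    - [0.55,-0.168,0.227]
    - [0.65,-0.199,0.268]
    - [0.75,-0.229,0.309]

```text
clock: 28.53
tcp_pos: [0.5611, 0.2139, 0.1409]
orientation: [-1.363, 0.785, 1.434]
wrist_force: [0.0, 0.2, -1.3]
grip_width: 0.0183
```

```bash
python3 - <<'E'
from plan1 import *
s=env.get_state(); print(s["clock"],s["joints"],s["grip_width"],s["wrist_force"])
p,T=tool_for([.6474,.1878,.10],R.from_euler("ZYX",[-.073,0,np.radians(-6)])); print(delta(p,T))
W=grab("side","sideZ")
E
```

```text
28.5333 [-0.166   0.1773  1.9457  0.8568  1.2096  1.3498] 0.01826382543434438 [ 0.0263  0.1681 -1.3158]
(array([ -0.7199,   0.8424, -32.9767]), array([ 0.6748, -0.2015,  0.2804]))
```

Continue the roll and bring it to ~40 mm above the rest.

>>> servo_tool:
  linear:
    - [0,0,0]
    - [0,0,0]
    - [0,0,-5]
    - [0,0,-10]
    - [0,0,-16]
    - [-1,1,-24]
    - [-1,1,-33]
    - [-1,1,-33]
  dr:
    - [0.11,-0.033,0.046]
    - [0.22,-0.066,0.092]
    - [0.33,-0.099,0.138]
    - [0.44,-0.132,0.184]
    - [0.55,-0.165,0.23]
    - [0.675,-0.201,0.28]
    - [0.675,-0.201,0.28]
    - [0.675,-0.201,0.28]

```text
clock: 29.25
tcp_pos: [0.5577, 0.2161, 0.1024]
orientation: [-1.544, 0.109, 1.641]
wrist_force: [-1.3, 0.5, -2.0]
grip_width: 0.0185
```

```bash
python3 - <<'E'
from plan1 import *
s=env.get_state(); print(s["clock"],s["joints"],s["tcp_pos"],s["grip_width"],s["wrist_force"])
W=grab("side","sideAA");crop(W,220,150,120,110,6,"c_2")
W=grab("scene","sceneAA");crop(W,245,275,150,100,5,"c_1")
p,T=tool_for([.6474,.1878,.058],R.from_euler("ZYX",[-.073,0,np.radians(-6)])); print(delta(p,T))
E
```

```text
29.25 [-0.2855  0.6438  1.7974  1.2258  1.7118  0.6835] [0.5577 0.2161 0.1024] 0.018547496495163993 [-1.2597  0.514  -1.9853]
(array([  1.3001,  -1.3529, -40.1201]), array([ 0.0064, -0.006 , -0.0019]))
```

```bash
cat > plan2.py <<'E'
from go import *
ub=np.arctan2(-.136,.17)
Bg=R.from_euler("ZYX",[ub,np.radians(-8),np.radians(-90)])*R.from_euler("x",np.pi)
Tg=rot_from([0,0,-1],-np.array([-np.sin(ub),np.cos(ub),0]))
tcpg=np.array([.509,.265,.001])
pb=np.array([.509,.265,.0208]); Og=pb-Bg.apply([-.086,0,.010])
rel=Tg.inv()*Bg; relp=Tg.inv().apply(Og-tcpg)
def tool_for(O,B):
    T=B*rel.inv(); return np.array(O)-T.apply(relp),T
E
python3 - <<'E'
from plan2 import *
s=env.get_state(); q0=s["joints"]
T=R.from_euler("xyz",s["orientation"]); print("boat now", s["tcp_pos"]+T.apply(relp), (T*rel).as_euler("ZYX",degrees=True))
for roll,z in ((90,.17),(60,.15),(50,.12),(40,.12),(40,.068),(35,.067),(30,.065)):
    B=R.from_euler("ZYX",[-.073,0,np.radians(roll)])
    p,T=tool_for([.6474,.1838,z],B)
    e,q=ik(p,T,q0); print(roll,z,round(e,5),q,p,"tool dir",T.as_matrix()[:,0],"wrist",p-.27*T.as_matrix()[:,0],*delta(p,T)); q0=q
E
```

```text
boat now [0.6464 0.1915 0.1176] [ -4.0762   0.315  173.6076]
90 0.17 0.0 [0.1075 0.2464 1.6848 0.0256 1.3478 1.744 ] [0.5582 0.1803 0.1504] tool dir [-0.1388  0.0102 -0.9903] wrist [0.5956 0.1776 0.4178] [ -0.9277 -35.8167  44.3768] [-1.4558  0.1006  0.0025]
60 0.15 0.0 [ 0.2966  0.4203  1.5594 -0.4248  1.5129  2.0791] [0.5575 0.1719 0.138 ] tool dir [-0.1749 -0.4837 -0.8576] wrist [0.6048 0.3024 0.3696] [ -1.545  -44.2581  32.0037] [-1.9779  0.1392  0.0042]
50 0.12 0.0 [ 0.3463  0.5278  1.5196 -0.5524  1.566   2.1797] [0.5574 0.1701 0.1114] tool dir [-0.1852 -0.6247 -0.7586] wrist [0.6074 0.3387 0.3162] [ -1.6763 -46.0532   5.392 ] [-2.152   0.1522  0.0049]
40 0.12 0.0 [ 0.3877  0.6033  1.4703 -0.6695  1.6689  2.2428] [0.5573 0.1689 0.1151] tool dir [-0.1941 -0.7464 -0.6365] wrist [0.6097 0.3704 0.2869] [ -1.7627 -47.2342   9.0413] [-2.326   0.1652  0.0055]
40 0.068 0.0 [ 0.3877  0.6788  1.4676 -0.6664  1.6118  2.288 ] [0.5573 0.1689 0.0631] tool dir [-0.1941 -0.7464 -0.6365] wrist [0.6097 0.3704 0.2349] [ -1.7627 -47.2342 -42.9587] [-2.326   0.1652  0.0055]
35 0.067 0.0 [ 0.4051  0.7209  1.4399 -0.7199  1.6678  2.3161] [0.5573 0.1685 0.0639] tool dir [-0.198  -0.7989 -0.568 ] wrist [0.6107 0.3842 0.2173] [ -1.7881 -47.5824 -42.0706] [-2.4131  0.1717  0.0058]
30 0.065 0.0 [ 0.4204  0.7652  1.4121 -0.772   1.7236  2.3411] [0.5573 0.1684 0.0639] tool dir [-0.2014 -0.8452 -0.4951] wrist [0.6116 0.3965 0.1975] [ -1.8015 -47.7653 -42.1592] [-2.5001  0.1782  0.0061]
```

>>> servo_tool:
  linear:
    - [0,0,15]
    - [0,0,35]
    - [0,-2,50]
    - [0,-5,60]
    - [0,-10,65]
    - [0,-15,65]
    - [0,-20,65]
    - [0,-25,65]
    - [0,-30,65]
    - [0,-35,65]
  dr:
    - [-0.12,0.0085,0]
    - [-0.24,0.017,0]
    - [-0.36,0.026,0]
    - [-0.48,0.034,0.001]
    - [-0.6,0.043,0.001]
    - [-0.72,0.051,0.002]
    - [-0.84,0.06,0.002]
    - [-0.96,0.068,0.002]
    - [-1.08,0.077,0.003]
    - [-1.2,0.085,0.003]

```text
clock: 30.18
tcp_pos: [0.5597, 0.1808, 0.1749]
orientation: [-1.087, 1.285, 1.998]
wrist_force: [-1.0, -0.2, -2.2]
grip_width: 0.018
```

>>> servo_tool:
  linear:
    - [0,-2,-3]
    - [0,-4,-8]
    - [0,-6,-14]
    - [0,-8,-20]
    - [0,-9,-26]
    - [0,-10,-32]
    - [-1,-11,-38]
    - [-1,-12,-44]
    - [-1,-12,-50]
    - [-1,-12,-56]
  dr:
    - [-0.12,0.0085,0]
    - [-0.24,0.017,0]
    - [-0.36,0.026,0]
    - [-0.48,0.034,0.001]
    - [-0.6,0.043,0.001]
    - [-0.72,0.051,0.002]
    - [-0.84,0.06,0.002]
    - [-0.96,0.068,0.002]
    - [-1.08,0.076,0.002]
    - [-1.12,0.08,0.002]

```text
clock: 31.02
tcp_pos: [0.557, 0.1712, 0.115]
orientation: [1.454, 0.695, -1.823]
wrist_force: [-1.4, 0.4, -2.2]
grip_width: 0.0183
```

```bash
python3 - <<'E'
from plan2 import *
s=env.get_state(); print(s["clock"],s["joints"],s["tcp_pos"],s["grip_width"],s["wrist_force"])
T=R.from_euler("xyz",s["orientation"]); print("boat now", s["tcp_pos"]+T.apply(relp), (T*rel).as_euler("ZYX",degrees=True))
p,T=tool_for([.6474,.1838,.068],R.from_euler("ZYX",[-.073,0,np.radians(40)])); print(delta(p,T))
W=grab("side","sideAB");crop(W,210,130,140,120,5,"c_2")
W=grab("scene","sceneAB");crop(W,245,275,150,110,5,"c_1")
E
```

```text
31.0167 [ 0.3903  0.6021  1.47   -0.6659  1.6672  2.2423] [0.557  0.1712 0.115 ] 0.018282295872745685 [-1.3899  0.4413 -2.1576]
boat now [0.6471 0.1863 0.1201] [-4.0634 -0.0293 40.2684]
(array([  0.3018,  -2.3096, -51.9552]), array([-0.0046,  0.0008, -0.0021]))
```

```bash
python3 - <<'E'
from go import *
d=load("sideAB"); c=d["img"][165:200,280:325]; c=cv2.resize(np.clip(c.astype(float)*2.0,0,255).astype(np.uint8),None,fx=14,fy=14,interpolation=cv2.INTER_CUBIC); cv2.imwrite("pics/z1.png",c)
d=load("sceneAB"); c=d["img"][310:335,262:300]; c=cv2.resize(np.clip(c.astype(float)*1.7,0,255).astype(np.uint8),None,fx=14,fy=14,interpolation=cv2.INTER_CUBIC); cv2.imwrite("pics/z2.png",c)
E
```

>>> servo_tool:
  linear:
    - [0,-2,-12]
    - [0,-2,-26]
    - [0,-2,-38]
    - [0,-2,-46]
    - [0,-2,-50]
    - [0,-2,-53]
    - [0,-2,-54]
  dr:
    - [0,0,0]
    - [0,0,0]
    - [0,0,0]
    - [0,0,0]
    - [0,0,0]
    - [0,0,0]
    - [0,0,0]

```text
clock: 31.7
tcp_pos: [0.5579, 0.1667, 0.0608]
orientation: [1.452, 0.696, -1.828]
wrist_force: [-0.1, -1.1, -2.0]
grip_width: 0.018
```

```bash
python3 - <<'E'
from plan2 import *
s=env.get_state(); print(s["clock"],s["joints"],s["tcp_pos"],s["grip_width"],s["wrist_force"])
W=grab("side","sideAC");crop(W,210,130,140,120,5,"c_2")
E
```

```text
31.7 [ 0.3828  0.6782  1.4707 -0.6635  1.6038  2.2854] [0.5579 0.1667 0.0608] 0.018041097410515485 [-0.1101 -1.1029 -1.9575]
```

>>> servo_tool:
  linear:
    - [0,0,-2]
    - [0,0,-4]
    - [0,0,-5]
  dr:
    - [0,0,0]
    - [0,0,0]
    - [0,0,0]

```text
clock: 32.0
tcp_pos: [0.5582, 0.1668, 0.0585]
orientation: [1.455, 0.694, -1.827]
wrist_force: [-6.2, -1.3, 9.6]
grip_width: 0.0187
```

>>> servo_tool:
  linear:
    - [0,0,1]
    - [0,0,1]
    - [0,0,1]
    - [0,0,1]
    - [2,6,6]
    - [4,14,14]
    - [6,22,22]
    - [8,28,32]
    - [8,30,45]
    - [8,30,60]
  dr:
    - [0,0,0]
    - [0,0,0]
    - [0,0,0]
    - [0,0,0]
    - [0,0,0]
    - [0,0,0]
    - [0,0,0]
    - [0,0,0]
    - [0,0,0]
    - [0,0,0]
  jaw: 0.0

```text
clock: 32.83
tcp_pos: [0.5661, 0.1978, 0.1173]
orientation: [1.452, 0.697, -1.826]
wrist_force: [0.0, 0.9, 0.3]
grip_width: 0.0425
```

```bash
python3 - <<'E'
from plan2 import *
s=env.get_state(); print(s["clock"],s["joints"],s["tcp_pos"],s["grip_width"],s["wrist_force"])
W=grab("side","sideAD");crop(W,210,130,140,120,5,"c_2")
W=grab("scene","sceneAD");crop(W,245,275,150,110,5,"c_1")
E
```

```text
32.8333 [ 0.4186  0.6419  1.4038 -0.6492  1.703   2.2461] [0.5661 0.1978 0.1173] 0.042500517896622216 [0.0135 0.8506 0.3293]
```

```bash
python3 - <<'E'
from plan2 import *
s=env.get_state(); q0=s["joints"]
W=load("sideAD")
print("sA",atz(W,(210+572/5,130+320/5),.012),"sB",atz(W,(210+605/5,130+306/5),.012))
W=load("sceneAA"); d=W["img"][320:370,240:260]; 
yb=R.from_euler("z",-.073).as_matrix()[:,1]
for sg in (1,-1):
    T=rot_from([0,0,-1],sg*yb); e,q=ik([.752,.19,.10],T,q0); print(sg,e,q,delta([.752,.19,.10],T))
    e,q=ik([.752,.19,.003],T,q0); print(sg,e,q)
E
```

```text
sA [0.7451 0.1881 0.012 ] sB [0.768  0.1847 0.012 ]
1 1.1563895883201017e-09 [ 0.1018  0.633   1.2577 -0.      1.251  -1.396 ] (array([184.1178,  -7.8786, -19.9582]), array([-0.2807, -1.2689, -2.7937]))
1 7.978168707283945e-16 [ 0.1018  0.7463  1.2775 -0.      1.1178 -1.396 ]
-1 1.418989978032357e-09 [0.1018 0.633  1.2577 0.     1.2509 1.7456] (array([184.1178,  -7.8786, -19.9582]), array([ 0.85  , -0.188 ,  0.0624]))
-1 5.245111939414046e-16 [0.1018 0.7463 1.2775 0.     1.1178 1.7456]
```

>>> servo_tool:
  linear:
    - [10,0,20]
    - [35,0,35]
    - [65,-1,40]
    - [95,-3,40]
    - [125,-5,35]
    - [150,-7,20]
    - [170,-8,5]
    - [184,-8,-10]
    - [184,-8,-20]
    - [184,-8,-20]
  dr:
    - [0.09,-0.02,0.007]
    - [0.19,-0.042,0.014]
    - [0.3,-0.066,0.022]
    - [0.41,-0.09,0.03]
    - [0.52,-0.115,0.038]
    - [0.63,-0.14,0.046]
    - [0.74,-0.164,0.054]
    - [0.85,-0.188,0.062]
    - [0.85,-0.188,0.062]
    - [0.85,-0.188,0.062]

```text
clock: 33.77
tcp_pos: [0.7481, 0.1866, 0.0924]
orientation: [0.471, 1.559, -2.743]
wrist_force: [-0.4, 0.1, -0.1]
grip_width: 0.0425
```

```bash
python3 - <<'E'
from plan2 import *
s=env.get_state(); print(s["clock"],s["joints"],s["tcp_pos"],s["grip_width"])
W=grab("wrist","wristAE");crop(W,240,120,160,260,3,"c_x")
print(proj(W,[.752,.19,.01]))
E
```

```text
33.7667 [ 0.0992  0.6376  1.2656 -0.0037  1.2498  1.7436] [0.7481 0.1866 0.0924] 0.04249201475275976
[316.9666 239.3218]
```

```bash
python3 - <<'E'
from plan2 import *
W=load("wristAE")
a=atz(W,(312,247),.014);b=atz(W,(313.5,215.5),.014);print(a,b,np.linalg.norm(a-b),"len",np.linalg.norm(atz(W,(295,248),.014)-atz(W,(328,247),.014)))
m=(a+b)/2; s=env.get_state(); 
for n,p1,p2 in (("A",(295,248),(328,246)),("B",(296.5,217),(330.5,214.5))):
    u=atz(W,p1,.014)-atz(W,p2,.014); print(n,np.degrees(np.arctan2(u[1],u[0])))
yb=R.from_euler("z",-.05).as_matrix()[:,1]
print(m,delta([m[0],m[1],.003],rot_from([0,0,-1],-yb)))
crop(W,270,190,80,90,7,"c_x")
E
```

```text
[0.7477 0.1939 0.014 ] [0.7709 0.191  0.014 ] 0.023337328640260783 len 0.023866143569249335
A 89.3975088941816
B 90.078241125922
[0.7593 0.1924 0.014 ] (array([ 11.0166,   4.1224, -90.7906]), array([ 0.0045, -0.0093,  0.0203]))
```

>>> servo_tool:
  linear:
    - [4,2,-8]
    - [8,4,-25]
    - [11,4,-45]
    - [11,4,-65]
    - [11,4,-80]
    - [11,4,-88]
    - [11,4,-90]
    - [11,4,-90]
  dr:
    - [0,0,0.03]
    - [0,0,0.06]
    - [0.004,-0.01,0.06]
    - [0.004,-0.01,0.06]
    - [0.004,-0.01,0.06]
    - [0.004,-0.01,0.06]
    - [0.004,-0.01,0.06]
    - [0.004,-0.01,0.06]

```text
clock: 34.48
tcp_pos: [0.7607, 0.1937, 0.006]
orientation: [-2.936, 1.566, 0.197]
wrist_force: [0.4, 0.2, -0.5]
grip_width: 0.0426
```

>>> servo_tool:
  linear:
    - [0,0,0]
    - [0,0,0]
    - [0,0,0]
    - [0,0,0]
    - [0,0,0]
    - [0,0,0]
  dr:
    - [0,0,0]
    - [0,0,0]
    - [0,0,0]
    - [0,0,0]
    - [0,0,0]
    - [0,0,0]
  jaw: 1
  grip_force: 40

```text
clock: 34.98
tcp_pos: [0.7611, 0.1929, 0.0063]
orientation: [-2.898, 1.565, 0.234]
wrist_force: [-0.7, -0.0, 0.7]
grip_width: -0.0002
```

```bash
python3 - <<'E'
from plan2 import *
s=env.get_state(); print(s["clock"],s["joints"],s["tcp_pos"],s["grip_width"],s["wrist_force"])
W=grab("wrist","wristAF");crop(W,240,200,160,220,3,"c_x")
E
```

```text
34.9833 [0.1041 0.7583 1.2514 0.0009 1.1259 1.684 ] [0.7611 0.1929 0.0063] -0.00019917976004606638 [-0.6953 -0.0331  0.7289]
```

>>> servo_tool:
  linear:
    - [0,0,0]
    - [0,0,0]
    - [0,0,0]
    - [0,0,-5]
    - [0,0,-10]
    - [0,0,-12]
    - [0,0,-12]
  dr:
    - [0,0,0]
    - [0,0,0]
    - [0,0,0]
    - [0,0,0]
    - [0,0,0]
    - [0,0,0]
    - [0,0,0]
  jaw: 0.1

```text
clock: 35.62
tcp_pos: [0.76, 0.1929, -0.0076]
orientation: [-2.784, 1.567, 0.348]
wrist_force: [-0.7, -0.3, 0.0]
grip_width: 0.0381
```

>>> servo_tool:
  linear:
    - [0,0,0]
    - [0,0,0]
    - [0,0,0]
    - [0,0,0]
    - [0,0,0]
    - [0,0,0]
  dr:
    - [0,0,0]
    - [0,0,0]
    - [0,0,0]
    - [0,0,0]
    - [0,0,0]
    - [0,0,0]
  jaw: 1
  grip_force: 40

```text
clock: 36.12
tcp_pos: [0.7611, 0.193, -0.0059]
orientation: [-2.891, 1.565, 0.241]
wrist_force: [0.7, -1.3, 0.3]
grip_width: 0.0225
```

```bash
python3 - <<'E'
from plan2 import *
s=env.get_state(); print(s["clock"],s["joints"],s["tcp_pos"],s["grip_width"],s["wrist_force"])
W=grab("wrist","wristAG");crop(W,240,200,160,220,3,"c_x")
E
```

```text
36.1167 [0.1042 0.7742 1.2513 0.0009 1.1104 1.6839] [ 0.7611  0.193  -0.0059] 0.02251681999041977 [ 0.7058 -1.3208  0.3119]
```

>>> servo_tool:
  linear:
    - [0,0,10]
    - [-5,0,35]
    - [-20,0,65]
    - [-40,0,95]
    - [-65,0,115]
    - [-85,0,120]
    - [-100,-2,120]
    - [-110,-4,118]
    - [-112,-4,115]
    - [-112,-4,115]
  dr:
    - [0,0,0]
    - [0,0,0]
    - [0,0,-0.02]
    - [0,0,-0.04]
    - [0,0,-0.06]
    - [0,0,-0.07]
    - [0,0,-0.07]
    - [0,0,-0.07]
    - [0,0,-0.07]
    - [0,0,-0.07]

```text
clock: 37.0
tcp_pos: [0.6485, 0.1891, 0.1091]
orientation: [-2.878, 1.565, 0.184]
wrist_force: [-0.2, 1.2, -1.3]
grip_width: 0.0223
```

```bash
python3 - <<'E'
from plan2 import *
W=load("wristAE")
print("pan nose",atz(W,(306.5,354),.075),atz(W,(358,354),.075))
s=env.get_state(); print(s["clock"],s["tcp_pos"],s["grip_width"],s["orientation"])
W=grab("wrist","wristAH")
g=grab("side","sideAH");crop(g,210,110,140,140,5,"c_2")
E
```

```text
pan nose [0.7011 0.1998 0.075 ] [0.6988 0.1691 0.075 ]
37.0 [0.6485 0.1891 0.1091] 0.022345858610058788 [-2.8785  1.5654  0.1838]
```

```bash
python3 - <<'E'
from plan2 import *
W=load("wristAH")
a=atz(W,(296.5,201),.075);b=atz(W,(354.5,201),.075);print(a,b,np.linalg.norm(a-b))
S=load("sideAH"); f=lambda x,y:(210+x/5-.4,110+y/5-.4)
from fit import fit
B={"nn":(.034,-.017,.075),"nf":(.034,.017,.075),"rn":(-.034,-.017,.075),"rf":(-.034,.017,.075),"hf":(-.192,.006,.075)}
ob=[(S,f(524,420),B["nn"]),(S,f(490,383),B["nf"]),(S,f(432,463),B["rn"]),(S,f(397,433),B["rf"])]
obW=[(W,(296.5,201),B["nf"]),(W,(354.5,201),B["nn"])]
print(fit(ob,[.647,.186,-.07])[0]); p,r=fit(ob+obW,[.647,.186,-.07]); print(p,r)
E
```

```text
[0.6912 0.2007 0.075 ] [0.6886 0.168  0.075 ] 0.03274247678719333
[ 0.6525  0.1808 -0.0406]
[ 0.6558  0.1859 -0.0536] [[ 0.4495 -2.0932]
 [ 0.1705 -1.6312]
 [-0.7201 -0.5488]
 [-0.7046 -1.7008]
 [-0.4823  0.9478]
 [ 1.7227 -0.5801]]
```

>>> servo_tool:
  linear:
    - [2,-1,-10]
    - [4,-3,-22]
    - [4.5,-3,-34]
    - [4.5,-3,-42]
    - [4.5,-3,-46]
    - [4.5,-3,-46]
  dr:
    - [0,0,0]
    - [0,0,0]
    - [0,0,0]
    - [0,0,0]
    - [0,0,0]
    - [0,0,0]

```text
clock: 37.6
tcp_pos: [0.6523, 0.1858, 0.0606]
orientation: [-2.763, 1.569, 0.299]
wrist_force: [-1.6, -0.2, -0.0]
grip_width: 0.0223
```

```bash
python3 - <<'E'
from plan2 import *
s=env.get_state(); print(s["clock"],s["tcp_pos"],s["grip_width"],s["wrist_force"])
W=grab("wrist","wristAI");crop(W,240,200,160,220,3,"c_x")
g=grab("side","sideAI");crop(g,250,150,100,90,6,"c_2")
E
```

```text
37.6 [0.6523 0.1858 0.0606] 0.022348059142694776 [-1.55   -0.1587 -0.01  ]
```

>>> servo_tool:
  linear:
    - [0,0,0]
    - [0,0,0]
    - [0,0,0]
    - [0,0,10]
    - [0,0,35]
    - [-10,0,65]
    - [-40,2,85]
    - [-75,4,85]
  dr:
    - [0,0,0]
    - [0,0,0]
    - [0,0,0]
    - [0,0,0]
    - [0,0,0]
    - [0,0,0]
    - [0,-0.05,0]
    - [0,-0.12,0]
  jaw: 0.2

```text
clock: 38.37
tcp_pos: [0.5841, 0.1901, 0.1558]
orientation: [-3.041, 1.429, 0.02]
wrist_force: [0.1, -0.5, 0.4]
grip_width: 0.0341
```

```bash
python3 - <<'E'
from plan2 import *
s=env.get_state(); q0=s["joints"]; print(s["clock"],s["tcp_pos"],s["grip_width"],s["wrist_force"])
W=grab("wrist","wristAJ")
bx,by,yaw=.655,.186,-.06
for lean in (28,30,33):
  th=np.radians(lean); M=R.from_euler("z",yaw).as_matrix()
  t=M@np.array([np.sin(th),0,-np.cos(th)]); T=rot_from(t,-M[:,1])
  grip=np.array([bx,by,.055])+M@np.array([-.150,0,.010])
  for a in (.024,.026):   # tool-x distance of TCP beyond handle centre
    p=grip+t*a; e,q=ik(p,T,q0,.0); print(lean,a,p,round(e,5),q)
    print(*delta(p,T))
E
```

```text
38.3667 [0.5841 0.1901 0.1558] 0.03411774475416135 [ 0.0845 -0.4582  0.4468]
28 0.024 [0.5165 0.1943 0.0438] 0.0 [ 0.2186  0.0588  2.1944 -0.3118  0.4343  2.1026]
[ -49.6271    3.9252 -101.2569] [-0.0349 -0.3677  0.0147]
28 0.026 [0.5175 0.1943 0.042 ] 0.0 [ 0.2179  0.0648  2.1925 -0.3139  0.4304  2.1045]
[ -48.6898    3.8689 -103.0228] [-0.0349 -0.3677  0.0147]
30 0.024 [0.5172 0.1943 0.0442] 0.0 [ 0.2235  0.0536  2.2105 -0.3711  0.3959  2.1627]
[ -48.8957    3.8813 -100.8508] [-0.0372 -0.4025  0.0145]
30 0.026 [0.5182 0.1942 0.0425] 0.0 [ 0.2228  0.0597  2.2084 -0.3739  0.392   2.1653]
[ -47.8975    3.8213 -102.5828] [-0.0372 -0.4025  0.0145]
33 0.024 [0.5183 0.1942 0.0449] 0.0 [ 0.2311  0.0479  2.2337 -0.4869  0.3406  2.2798]
[ -47.8263    3.817  -100.1943] [-0.0408 -0.4548  0.0142]
33 0.026 [0.5194 0.1941 0.0432] 0.0 [ 0.2303  0.0542  2.2313 -0.4912  0.3368  2.2839]
[ -46.739     3.7517 -101.8716] [-0.0408 -0.4548  0.0142]
```

```bash
cat > plan3.py <<'E'
from go import *
OV=np.array([.6646,-.1845,0]); OY=-.037
def grel(lean,a,gx=-.150):
    th=np.radians(lean); t=np.array([np.sin(th),0,-np.cos(th)]); T=rot_from(t,[0,-1,0])
    return np.array([gx,0,.010])+a*t, T      # TCP pose in boat frame
def tool(O,B,rp,rT): return np.array(O)+B.apply(rp),B*rT
def oven(nx,nz,pitch,lat=0,yaw=OY):
    # boat pose with nose point (34,0,8) at depth nx, height nz, pitch deg nose-down positive
    B=R.from_euler("ZY",[yaw,np.radians(pitch)]); Rz=R.from_euler("z",OY)
    N=OV+Rz.apply([nx,lat,nz]); return N-B.apply([.034,0,.008]),B
E
python3 - <<'E'
from plan3 import *
s=env.get_state(); q0=s["joints"]
for lean in (30,36):
    rp,rT=grel(lean,.027)
    q=q0
    for nm,O,B in [("lift",[.655,.186,.12],R.from_euler("z",-.06)),("hi",[.655,.186,.29],R.from_euler("z",-.06)),("mid",[.64,0,.29],R.from_euler("z",-.05)),("midlow",[.60,0.03,.12],R.from_euler("z",-.05)),("trans",[.60,-.06,.14],R.from_euler("z",-.04)),("pre",*oven(-.02,.13,-1)),("prehi",*oven(-.02,.30,-1)),("in",*oven(.06,.13,-1)),("nudge",*oven(.123,.13,-1)),("back",*oven(.095,.13,-1)),("tip20",*oven(.095,.105,20)),("tip38",*oven(.095,.09,38)),("tip45",*oven(.095,.09,45)),("out",*oven(.03,.1,38))]:
        p,T=tool(O,B,rp,rT); e,q=ik(p,T,q,.02); print(lean,nm,np.round(p,3),round(e,4),q)
E
```

```text
30 lift [0.519 0.194 0.107] 0.0 [ 0.2225 -0.0792  2.1946 -0.276   0.5368  2.0559]
30 hi [0.519 0.194 0.277] 0.0 [ 0.2225 -0.3155  2.057  -0.1786  0.9017  1.9286]
30 mid [0.504 0.007 0.277] 0.0 [-0.2733 -0.5151  2.1957  0.1363  0.9527  1.2973]
30 midlow [0.464 0.037 0.107] 0.0 [-0.2147 -0.3998  2.4466  0.1497  0.5822  1.3026]
30 trans [ 0.464 -0.055  0.127] 0.0 [-0.4942 -0.4433  2.4333  0.3463  0.703   0.9021]
30 pre [ 0.475 -0.177  0.106] 0.0 [-0.7776 -0.2343  2.3347  0.5654  0.7058  0.4562]
30 prehi [ 0.475 -0.177  0.276] 0.0 [-0.7776 -0.4856  2.1829  0.4087  1.0642  0.699 ]
30 in [ 0.555 -0.18   0.106] 0.0 [-0.6516 -0.0288  2.1541  0.5298  0.6282  0.5842]
30 nudge [ 0.618 -0.183  0.106] 0.0 [-0.578   0.1124  2.0074  0.4871  0.6025  0.6838]
30 back [ 0.59  -0.182  0.106] 0.0 [-0.6085  0.0513  2.0732  0.5072  0.6108  0.6398]
30 tip20 [ 0.592 -0.182  0.143] 0.0 [-0.5164  0.1508  1.8133  0.0939  1.0243  1.0487]
30 tip38 [ 0.612 -0.183  0.178] 0.0 [-0.4434  0.3369  1.5197 -0.0557  1.4135  1.1766]
30 tip45 [ 0.624 -0.183  0.195] 0.0 [-0.4188  0.4239  1.3871 -0.0966  1.5743  1.2005]
30 ou
[... 557 characters left out ...]
5  0.6704  0.2679]
36 prehi [ 0.477 -0.178  0.277] 0.0 [-0.8192 -0.5378  2.2414  0.5234  1.0135  0.6037]
36 in [ 0.557 -0.181  0.107] 0.0 [-0.6808 -0.0502  2.2069  0.7354  0.5686  0.3795]
36 nudge [ 0.62  -0.183  0.107] 0.0 [-0.6007  0.0926  2.0612  0.6937  0.5269  0.4801]
36 back [ 0.592 -0.182  0.107] 0.0 [-0.6338  0.031   2.1265  0.715   0.542   0.4341]
36 tip20 [ 0.595 -0.182  0.144] 0.0 [-0.5376  0.1037  1.8769  0.1669  0.9213  0.9851]
36 tip38 [ 0.615 -0.183  0.178] 0.0 [-0.4591  0.2799  1.5864 -0.0148  1.3072  1.1528]
36 tip45 [ 0.627 -0.183  0.195] 0.0 [-0.4323  0.3646  1.4543 -0.0606  1.468   1.1861]
36 out [ 0.55  -0.18   0.188] 0.0 [-0.505   0.1275  1.7443 -0.0163  1.3009  1.1074]
```

```bash
python3 - <<'E'
from plan3 import *
from fit import fit
W=load("wristAJ")
ob=[(W,(296,115),(.034,.017,.075)),(W,(345,115),(.034,-.017,.075)),(W,(297,210),(-.034,.017,.075)),(W,(347,209),(-.034,-.017,.075)),(W,(318.5,408),(-.192,.006,.075)),(W,(334,408),(-.192,-.006,.075))]
p,r=fit(ob,[.65,.186,-.06]); print(p,r)
rp,rT=grel(33,.027)
O=[p[0],p[1],.055];B=R.from_euler("z",p[2])
P,T=tool(O,B,rp,rT); print(P,delta(P,T))
E
```

```text
[ 0.6555  0.1864 -0.0598] [[-0.3093 -3.7104]
 [ 0.1563 -4.9129]
 [ 1.7298  0.373 ]
 [-1.0095  0.4568]
 [ 0.1778  1.5335]
 [-0.2074  1.3901]]
[0.5204 0.1945 0.0424] (array([ -45.7232,    4.0862, -102.7103]), array([-0.0407, -0.4548,  0.0144]))
```

>>> servo_tool:
  linear:
    - [-10,1,-5]
    - [-22,2,-12]
    - [-34,3,-22]
    - [-46,4,-35]
    - [-46,4,-52]
    - [-46,4,-70]
    - [-46,4,-86]
    - [-46,4,-97]
    - [-46,4,-103]
    - [-46,4,-103]
  dr:
    - [-0.01,-0.11,0.003]
    - [-0.02,-0.22,0.007]
    - [-0.03,-0.33,0.01]
    - [-0.041,-0.455,0.014]
    - [-0.041,-0.455,0.014]
    - [-0.041,-0.455,0.014]
    - [-0.041,-0.455,0.014]
    - [-0.041,-0.455,0.014]
    - [-0.041,-0.455,0.014]
    - [-0.041,-0.455,0.014]

```text
clock: 39.25
tcp_pos: [0.5319, 0.1938, 0.0442]
orientation: [-3.14, 0.991, -0.06]
wrist_force: [0.3, 0.7, -0.6]
grip_width: 0.034
```

```bash
python3 - <<'E'
from plan3 import *
s=env.get_state(); print(s["clock"],s["joints"],s["tcp_pos"],s["wrist_force"])
rp,rT=grel(33,.027); P,T=tool([.6555,.1864,.055],R.from_euler("z",-.06),rp,rT); print(delta(P,T))
W=grab("wrist","wristAK")
E
```

```text
39.25 [ 0.2234  0.0765  2.2065 -0.4878  0.3335  2.2763] [0.5319 0.1938 0.0442] [ 0.3214  0.7462 -0.5691]
(array([-11.4293,   0.7332,  -1.8033]), array([-0.0006,  0.0042,  0.0017]))
```

>>> servo_tool:
  linear:
    - [-5,1,-1]
    - [-11,1,-2]
    - [-11,1,-2]
  dr:
    - [0,0,0]
    - [0,0,0]
    - [0,0,0]

```text
clock: 39.55
tcp_pos: [0.5205, 0.1951, 0.0431]
orientation: [-3.139, 0.989, -0.059]
wrist_force: [-0.2, 0.3, 0.4]
grip_width: 0.034
```

>>> servo_tool:
  linear:
    - [0,0,0]
    - [0,0,0]
    - [0,0,0]
    - [0,0,0]
    - [0,0,0]
  dr:
    - [0,0,0]
    - [0,0,0]
    - [0,0,0]
    - [0,0,0]
    - [0,0,0]
  jaw: 1
  grip_force: 70

```text
clock: 39.97
tcp_pos: [0.5219, 0.195, 0.0436]
orientation: [-3.138, 0.988, -0.059]
wrist_force: [-5.9, -0.5, 6.6]
grip_width: 0.0103
```

>>> servo_tool:
  linear:
    - [0,0,2]
    - [0,0,6]
    - [0,0,12]
    - [0,0,20]
  dr:
    - [0,0,0]
    - [0,0,0]
    - [0,0,0]
    - [0,0,0]

```text
clock: 40.3
tcp_pos: [0.5207, 0.1947, 0.0626]
orientation: [-3.14, 0.991, -0.06]
wrist_force: [0.4, -0.6, -2.1]
grip_width: 0.0105
```

```bash
python3 - <<'E'
from plan3 import *
s=env.get_state(); print(s["clock"],s["joints"],s["tcp_pos"],s["wrist_force"],s["grip_width"])
W=grab("wrist","wristAL")
g=grab("side","sideAL");crop(g,200,120,150,130,5,"c_2")
E
```

```text
40.3 [ 0.2316  0.0106  2.2289 -0.4439  0.3754  2.2353] [0.5207 0.1947 0.0626] [ 0.3947 -0.5521 -2.1299] 0.010520692165082623
```

```bash
python3 - <<'E'
from plan3 import *
rp,rT=grel(33,.027)
for nm,O,B in [("W1",[.605,.03,.125],R.from_euler("ZY",[-.045,-.03])),("pre",*oven(-.025,.13,-1.5))]:
    P,T=tool(O,B,rp,rT); print(nm,P,delta(P,T))
E
```

```text
W1 [0.4703 0.0361 0.1083] (array([ -52.3348, -159.277 ,   43.3815]), array([-0.0038, -0.0209,  0.0163]))
pre [ 0.471  -0.1773  0.1049] (array([ -51.5805, -372.6783,   40.0095]), array([-0.0036, -0.0171,  0.0243]))
```

>>> servo_tool:
  linear:
    - [-2,-4,8]
    - [-6,-14,18]
    - [-12,-30,28]
    - [-20,-50,36]
    - [-28,-72,42]
    - [-36,-96,43]
    - [-43,-120,43]
    - [-48,-144,43]
    - [-52,-168,43]
    - [-52,-192,43]
  dr:
    - [0,-0.005,0.001]
    - [0,-0.01,0.003]
    - [0,-0.015,0.006]
    - [-0.002,-0.02,0.009]
    - [-0.003,-0.02,0.012]
    - [-0.004,-0.02,0.014]
    - [-0.004,-0.02,0.016]
    - [-0.004,-0.02,0.018]
    - [-0.004,-0.02,0.02]
    - [-0.004,-0.02,0.022]

```text
clock: 41.23
tcp_pos: [0.4686, 0.0023, 0.1059]
orientation: [3.139, 0.968, -0.041]
wrist_force: [1.1, 0.4, -2.9]
grip_width: 0.0105
```

>>> servo_tool:
  linear:
    - [0,-24,0]
    - [0,-48,0]
    - [0,-72,0]
    - [0,-96,-1]
    - [0,-120,-2]
    - [0,-142,-3]
    - [0,-160,-3]
    - [0,-173,-3]
    - [0,-180,-3]
    - [0,-180,-3]
  dr:
    - [0,0,0.001]
    - [0,0,0.002]
    - [0,0,0.002]
    - [0,0,0.002]
    - [0,0,0.002]
    - [0,0,0.002]
    - [0,0,0.002]
    - [0,0,0.002]
    - [0,0,0.002]
    - [0,0,0.002]

```text
clock: 42.07
tcp_pos: [0.4696, -0.1785, 0.1034]
orientation: [3.137, 0.969, -0.043]
wrist_force: [0.5, -0.5, -2.1]
grip_width: 0.0105
```

```bash
python3 - <<'E'
from plan3 import *
s=env.get_state(); print(s["clock"],s["joints"],s["tcp_pos"],s["orientation"],s["wrist_force"],s["grip_width"])
W=grab("wrist","wristAM")
g=grab("side","sideAM");crop(g,330,170,110,130,6,"c_2")
g=grab("scene","sceneAM");crop(g,200,150,150,110,5,"c_1")
E
```

```text
42.0667 [-0.8155 -0.2621  2.381   0.677   0.6832  0.3323] [ 0.4696 -0.1785  0.1034] [ 3.1374  0.9685 -0.0427] [ 0.4626 -0.465  -2.0618] 0.01048802427825606
```

```bash
python3 - <<'E'
from plan3 import *
W=load("wristAM")
a=cv2.resize(W["img"][60:125,170:230],None,fx=6,fy=6,interpolation=cv2.INTER_CUBIC);b=cv2.resize(W["img"][60:125,405:465],None,fx=6,fy=6,interpolation=cv2.INTER_CUBIC);c=cv2.resize(W["img"][60:125,280:365],None,fx=6,fy=6,interpolation=cv2.INTER_CUBIC)
cv2.imwrite("pics/z.png",cv2.resize(np.hstack([a,c,b]),None,fx=.6,fy=.6))
# predictions with the current oven fit
Rz=R.from_euler("z",OY)
for l in [(0,.12,0),(0,-.12,0)]: print(proj(W,OV+Rz.apply(l)))
rp,rT=grel(33,.027); s=env.get_state(); T=R.from_euler("xyz",s["orientation"]); B=T*rT.inv(); O=s["tcp_pos"]-B.apply(rp)
print("boat",O,B.as_euler("ZYX",degrees=True)); 
for l in [(-.034,.017,.02),(-.034,-.017,.02)]: print(proj(W,O+B.apply(l)))
l=Rz.inv().apply(O+B.apply([.034,0,.008])-OV); print("nose in oven",l)
E
```

```text
[194.7153 107.9047]
[445.2933 107.8329]
boat [ 0.6041 -0.181   0.1188] [-2.0863 -1.4649 -0.0542]
[283.645   82.4783]
[352.2946  82.3945]
nose in oven [-0.0268  0.0013  0.1277]
```

>>> servo_tool:
  linear:
    - [0,2.3,0]
    - [3,2.2,0]
    - [8,2,0]
    - [15,1.7,0]
    - [23,1.4,0]
    - [31,1.1,0]
    - [39,0.8,0]
    - [45,0.6,0]
    - [48,0.5,0]
    - [48,0.5,0]
  dr:
    - [0,0,0]
    - [0,0,0]
    - [0,0,0]
    - [0,0,0]
    - [0,0,0]
    - [0,0,0]
    - [0,0,0]
    - [0,0,0]
    - [0,0,0]
    - [0,0,0]

```text
clock: 43.05
tcp_pos: [0.5182, -0.1764, 0.103]
orientation: [3.14, 0.969, -0.038]
wrist_force: [0.4, -0.3, -2.1]
grip_width: 0.0103
```

```bash
python3 - <<'E'
from plan3 import *
s=env.get_state(); print(s["clock"],s["tcp_pos"],s["orientation"],s["wrist_force"],s["grip_width"])
W=grab("wrist","wristAN");crop(W,250,20,150,150,5,"c_x")
g=grab("side","sideAN");crop(g,360,210,80,90,7,"c_2")
E
```

```text
43.05 [ 0.5182 -0.1764  0.103 ] [ 3.1395  0.9688 -0.0385] [ 0.4005 -0.3291 -2.0936] 0.010256269105399115
```

>>> servo_tool:
  linear:
    - [4,-0.1,0]
    - [10,-0.4,0]
    - [18,-0.7,0]
    - [28,-1,0]
    - [38,-1.4,0]
    - [48,-1.8,0]
    - [58,-2.1,0]
    - [67,-2.5,0]
    - [75,-2.8,0]
    - [80,-3,0]
  dr:
    - [0,0,0]
    - [0,0,0]
    - [0,0,0]
    - [0,0,0]
    - [0,0,0]
    - [0,0,0]
    - [0,0,0]
    - [0,0,0]
    - [0,0,0]
    - [0,0,0]

```text
clock: 43.98
tcp_pos: [0.5986, -0.1795, 0.103]
orientation: [3.139, 0.969, -0.039]
wrist_force: [0.4, 0.1, -2.4]
grip_width: 0.0106
```

```bash
python3 - <<'E'
from plan3 import *
s=env.get_state(); print(s["clock"],s["tcp_pos"],s["orientation"],s["wrist_force"],s["grip_width"])
W=grab("wrist","wristAO")
g=grab("side","sideAO");crop(g,340,170,130,130,5,"c_2")
E
```

```text
43.9833 [ 0.5986 -0.1795  0.103 ] [ 3.1392  0.9686 -0.039 ] [ 0.377   0.1061 -2.4204] 0.010617371284400627
```

>>> servo_tool:
  linear:
    - [3,-0.1,0]
    - [6,-0.2,0]
    - [9,-0.3,0]
    - [12,-0.4,0]
    - [14,-0.5,0]
    - [16,-0.6,0]
  dr:
    - [0,0,0]
    - [0,0,0]
    - [0,0,0]
    - [0,0,0]
    - [0,0,0]
    - [0,0,0]

```text
clock: 44.58
tcp_pos: [0.6136, -0.1801, 0.103]
orientation: [3.139, 0.969, -0.039]
wrist_force: [-1.6, -0.3, -1.2]
grip_width: 0.0106
```

>>> servo_tool:
  linear:
    - [2,-0.1,0]
    - [4,-0.2,0]
    - [4,-0.2,0]
  dr:
    - [0,0,0]
    - [0,0,0]
    - [0,0,0]

```text
clock: 44.83
tcp_pos: [0.6175, -0.1802, 0.1028]
orientation: [3.14, 0.969, -0.039]
wrist_force: [-2.5, -0.1, -1.6]
grip_width: 0.0105
```

>>> servo_tool:
  linear:
    - [2,-0.1,0]
    - [4,-0.2,0]
    - [4,-0.2,0]
  dr:
    - [0,0,0]
    - [0,0,0]
    - [0,0,0]

```text
clock: 45.08
tcp_pos: [0.6216, -0.1804, 0.1028]
orientation: [3.14, 0.969, -0.039]
wrist_force: [-3.4, -0.6, -1.2]
grip_width: 0.0105
```

```bash
python3 - <<'E'
from plan3 import *
s=env.get_state(); print(s["clock"],s["tcp_pos"],s["orientation"],s["wrist_force"],s["grip_width"])
g=grab("side","sideAP");crop(g,340,170,130,130,5,"c_2")
S=load("sideAP")
import numpy as np
rp,rT=grel(33,.027); T=R.from_euler("xyz",s["orientation"]); B=T*rT.inv(); O=s["tcp_pos"]-B.apply(rp); print("nose model",R.from_euler("z",OY).inv().apply(O+B.apply([.034,0,.008])-OV))
d=cv2.absdiff(load("sideAO")["img"],load("sideAP")["img"]); cv2.imwrite("pics/z.png",cv2.resize(d[170:300,340:470]*4,None,fx=4,fy=4))
E
```

```text
45.0833 [ 0.6216 -0.1804  0.1028] [ 3.1396  0.9691 -0.0389] [-3.3542 -0.6366 -1.2225] 0.010487353787786527
nose model [0.1255 0.0025 0.1278]
```

```bash
cat plan3.py go.py | head -60; cat > nx.py <<'E'
import sys,numpy as np
from scipy.spatial.transform import Rotation as R
from plan3 import *
from plant import env
from kin import *
E
python3 - <<'E'
import numpy as np
from scipy.spatial.transform import Rotation as R
from plant import env
s=env.get_state();print(s['clock'],s['tcp_pos'],s['orientation'],s['wrist_force'],s['grip_width'])
E
```

```text
from go import *
OV=np.array([.6646,-.1845,0]); OY=-.037
def grel(lean,a,gx=-.150):
    th=np.radians(lean); t=np.array([np.sin(th),0,-np.cos(th)]); T=rot_from(t,[0,-1,0])
    return np.array([gx,0,.010])+a*t, T      # TCP pose in boat frame
def tool(O,B,rp,rT): return np.array(O)+B.apply(rp),B*rT
def oven(nx,nz,pitch,lat=0,yaw=OY):
    # boat pose with nose point (34,0,8) at depth nx, height nz, pitch deg nose-down positive
    B=R.from_euler("ZY",[yaw,np.radians(pitch)]); Rz=R.from_euler("z",OY)
    N=OV+Rz.apply([nx,lat,nz]); return N-B.apply([.034,0,.008]),B
from h import *
from kin import *
def delta(pos,rot):
    s=env.get_state(); 
    return (np.array(pos)-s["tcp_pos"])*1000,(rot*R.from_euler("xyz",s["orientation"]).inv()).as_rotvec()
45.1333 [ 0.62145984 -0.18040997  0.10280982] [ 3.13955088  0.96911699 -0.03892718] [-3.72102394  0.3767288  -1.07891015] 0.01072824282621371
```

```bash
python3 - <<'E'
from plan3 import *
rp,rT=grel(33,.027)
s=env.get_state();T=R.from_euler("xyz",s["orientation"]);B=T*rT.inv();O=s["tcp_pos"]-B.apply(rp)
print(O,B.as_euler("ZYX",degrees=True))
for nx,nz,p in [(.090,.128,0),(.085,.128,0),(.085,.12,7),(.085,.112,14),(.085,.104,21),(.085,.095,28),(.085,.087,35),(.085,.083,40),(.085,.08,44)]:
    P,r=tool(*oven(nx,nz,p,.0025),rp,rT); d=delta(P,r); print(nx,nz,p,P.round(4),d[0].round(1),d[1].round(3))
E
```

```text
[ 0.7563 -0.1854  0.1189] [-2.1322 -1.4736 -0.0662]
0.09 0.128 0 [ 0.5855 -0.1791  0.1074] [-36.    1.3   4.5] [0.002 0.026 0.   ]
0.085 0.128 0 [ 0.5805 -0.1789  0.1074] [-41.    1.5   4.5] [0.002 0.026 0.   ]
0.085 0.12 7 [ 0.5792 -0.1788  0.1201] [-42.3   1.6  17.3] [0.007 0.148 0.   ]
0.085 0.112 14 [ 0.5805 -0.1789  0.1329] [-41.    1.5  30.1] [0.011 0.27  0.   ]
0.085 0.104 21 [ 0.5843 -0.179   0.1454] [-37.2   1.4  42.6] [0.016 0.392 0.   ]
0.085 0.095 28 [ 0.5906 -0.1793  0.1563] [-30.9   1.2  53.4] [ 0.02   0.514 -0.   ]
0.085 0.087 35 [ 0.5992 -0.1796  0.1672] [-22.2   0.8  64.4] [ 0.025  0.636 -0.   ]
0.085 0.083 40 [ 0.6068 -0.1799  0.176 ] [-14.7   0.6  73.2] [ 0.028  0.723 -0.   ]
0.085 0.08 44 [ 0.6136 -0.1801  0.1828] [-7.9  0.3 79.9] [ 0.031  0.793 -0.   ]
```

>>> servo_tool:
  linear:
    - [-10,0.4,1]
    - [-22,0.8,3]
    - [-34,1.2,4]
    - [-41,1.5,5]
    - [-41,1.5,5]
    - [-41,1.5,5]
  dr:
    - [0,0,0]
    - [0,0.01,0]
    - [0,0.02,0]
    - [0,0.026,0]
    - [0,0.026,0]
    - [0,0.026,0]

```text
clock: 45.63
tcp_pos: [0.5807, -0.1793, 0.1086]
orientation: [3.136, 0.993, -0.042]
wrist_force: [0.6, 0.4, -1.4]
grip_width: 0.0106
```

```bash
python3 - <<'E'
from plan3 import *
rp,rT=grel(33,.027)
print(env.get_state()["wrist_force"],env.get_state()["clock"])
for nx,nz,p in [(.085,.128,0),(.085,.12,7),(.085,.112,14),(.085,.104,21),(.085,.095,28),(.085,.087,35),(.085,.083,40)]:
    P,r=tool(*oven(nx,nz,p,.0025),rp,rT); d=delta(P,r); print(nx,nz,p,P.round(4),d[0].round(1),d[1].round(3))
E
```

```text
[ 0.6265  0.4082 -1.4247] 45.6333
0.085 0.128 0 [ 0.5805 -0.1789  0.1074] [-0.2  0.4 -1.3] [0.003 0.001 0.001]
0.085 0.12 7 [ 0.5792 -0.1788  0.1201] [-1.5  0.5 11.5] [0.008 0.123 0.001]
0.085 0.112 14 [ 0.5805 -0.1789  0.1329] [-0.2  0.4 24.3] [0.012 0.246 0.001]
0.085 0.104 21 [ 0.5843 -0.179   0.1454] [ 3.6  0.3 36.8] [0.017 0.368 0.   ]
0.085 0.095 28 [ 0.5906 -0.1793  0.1563] [ 9.9  0.  47.6] [0.021 0.49  0.   ]
0.085 0.087 35 [ 0.5992 -0.1796  0.1672] [18.5 -0.3 58.6] [0.026 0.612 0.   ]
0.085 0.083 40 [ 0.6068 -0.1799  0.176 ] [26.1 -0.6 67.4] [ 0.029  0.699 -0.   ]
```

>>> servo_tool:
  linear:
    - [-1,0.4,6]
    - [-1.5,0.4,11.5]
    - [-1,0.4,18]
    - [0,0.4,24]
    - [2,0.4,30.5]
    - [4,0.3,37]
    - [7,0.2,42]
    - [10,0,47.5]
    - [14,-0.2,53]
    - [18.5,-0.3,58.5]
  dr:
    - [0.004,0.06,0]
    - [0.006,0.123,0]
    - [0.008,0.185,0]
    - [0.01,0.246,0]
    - [0.012,0.307,0]
    - [0.014,0.368,0]
    - [0.016,0.43,0]
    - [0.018,0.49,0]
    - [0.021,0.55,0]
    - [0.023,0.612,0]

```text
clock: 46.47
tcp_pos: [0.5999, -0.1792, 0.167]
orientation: [0.043, 1.533, -3.135]
wrist_force: [-0.2, 0.3, -1.5]
grip_width: 0.0103
```

>>> servo_tool:
  linear:
    - [4,0,4.5]
    - [7.5,0,9]
    - [7.5,0,9]
    - [7.5,0,9]
    - [7.5,0,9]
  dr:
    - [0,0.045,0]
    - [0,0.09,0]
    - [0,0.09,0]
    - [0,0.09,0]
    - [0,0.09,0]

```text
clock: 46.88
tcp_pos: [0.6063, -0.1791, 0.1749]
orientation: [0.034, 1.445, 3.14]
wrist_force: [-0.1, 0.0, -2.4]
grip_width: 0.0107
```

```bash
python3 - <<'E'
from plan3 import *
import cv2
a=env.get_image("scene")["img"];b=env.get_image("side")["img"]
cv2.imwrite("pics/tip_s.png",a);cv2.imwrite("pics/tip_d.png",b)
print(env.get_state()["wrist_force"],env.get_state()["clock"])
E
```

```text
[-0.8108  0.0516 -2.3698] 46.9833
```

View pics/tip_s.png

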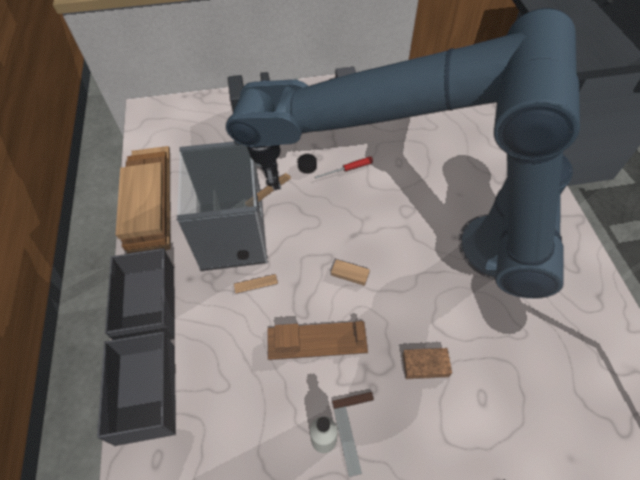

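View pics/tip_d.png

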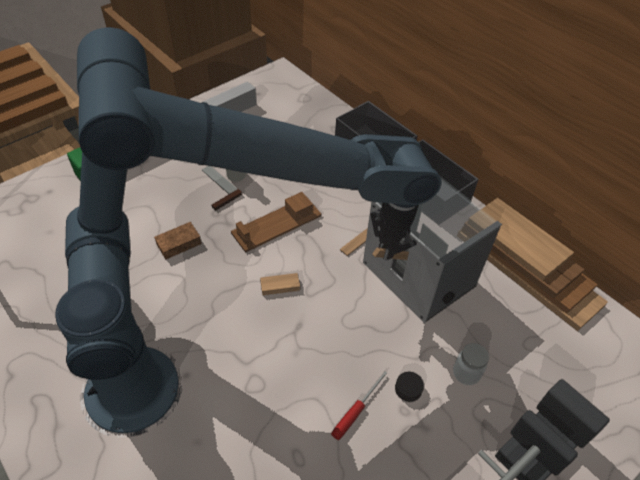

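```bash
python3 - <<'E'
import cv2,numpy as np
a=cv2.imread("pics/tip_s.png")[135:275,170:300]
a=cv2.resize(a,None,fx=4.2,fy=4.2,interpolation=cv2.INTER_CUBIC)
b=cv2.imread("pics/tip_d.png")[190:330,340:510]
cv2.imwrite("pics/tip_s2.png",np.clip(a*1.6,0,255).astype("uint8"));cv2.imwrite("pics/tip_d2.png",np.clip(cv2.resize(b,None,fx=4,fy=4,interpolation=cv2.INTER_CUBIC)*1.6,0,255).astype("uint8"))
E
```

```text
(no output)
```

View pics/tip_s2.png

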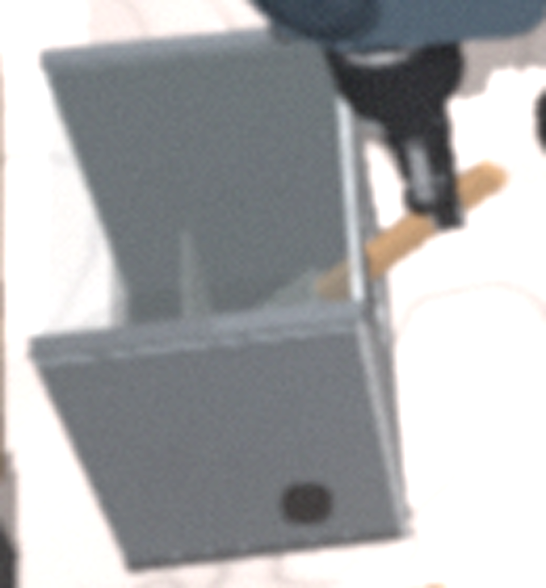

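View pics/tip_d2.png

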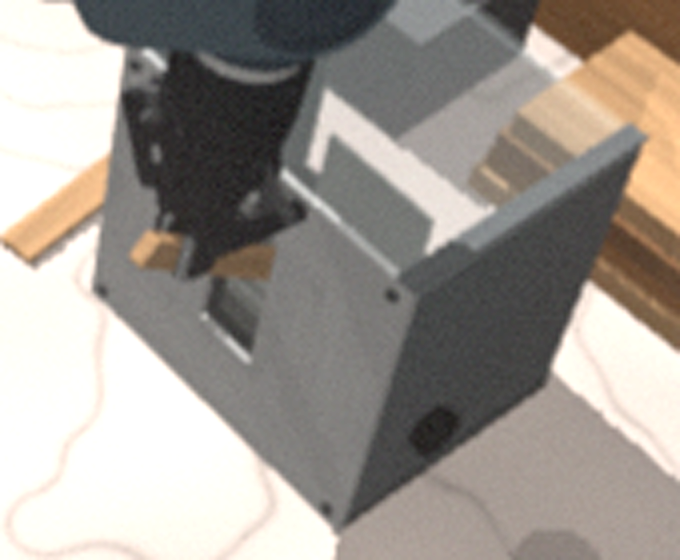

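>>> servo_tool:
  linear:
    - [4,0,4]
    - [7,0,7]
    - [4,0,4]
    - [7,0,7]
    - [7,0,7]
  dr:
    - [0,0.045,0]
    - [0,0.08,0]
    - [0,0.045,0]
    - [0,0.08,0]
    - [0,0.08,0]

```text
clock: 47.4
tcp_pos: [0.6134, -0.1792, 0.1822]
orientation: [0.037, 1.364, -3.141]
wrist_force: [1.1, 0.7, -1.3]
grip_width: 0.0107
```

```bash
python3 - <<'E'
from plan3 import *
import cv2
b=env.get_image("wrist")["img"]
cv2.imwrite("pics/tip_w.png",np.clip(b*1.4,0,255).astype("uint8"))
s=env.get_state();print(s["wrist_force"],s["ft_torque"],s["clock"])
E
```

```text
[ 1.0641 -0.6275 -1.8671] [ 0.0062 -0.004  -0.0352] 47.45
```

View pics/tip_w.png

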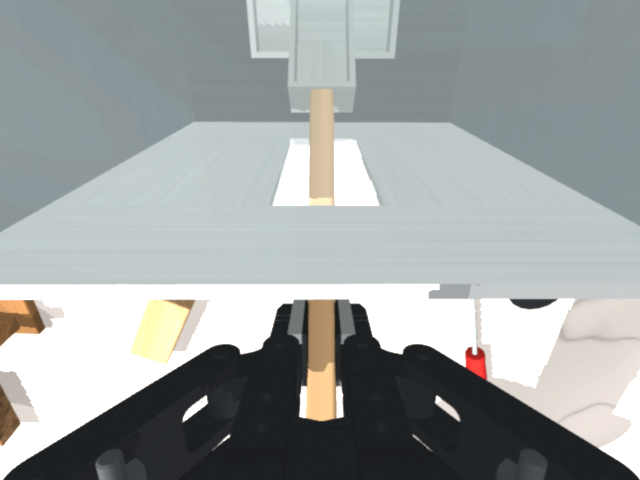

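```bash
python3 - <<'E'
from plan3 import *
rp,rT=grel(33,.027)
for nx,nz,p in [(.085,.083,40),(.085,.087,35),(.085,.095,28),(.085,.104,21),(.085,.112,14),(.085,.12,7),(.085,.128,0)]:
    P,r=tool(*oven(nx,nz,p,.0025),rp,rT); d=delta(P,r); print(nx,nz,p,P.round(4),d[0].round(1),d[1].round(3))
E
```

```text
0.085 0.083 40 [ 0.6068 -0.1799  0.176 ] [-6.8 -0.5 -6.4] [ 0.005 -0.083 -0.001]
0.085 0.087 35 [ 0.5992 -0.1796  0.1672] [-14.3  -0.2 -15.2] [ 0.002 -0.17  -0.001]
0.085 0.095 28 [ 0.5906 -0.1793  0.1563] [-23.    0.1 -26.2] [-0.003 -0.292 -0.001]
0.085 0.104 21 [ 0.5843 -0.179   0.1454] [-29.3   0.3 -37. ] [-0.007 -0.415 -0.   ]
0.085 0.112 14 [ 0.5805 -0.1789  0.1329] [-33.1   0.5 -49.5] [-0.012 -0.537  0.   ]
0.085 0.12 7 [ 0.5792 -0.1788  0.1201] [-34.4   0.5 -62.3] [-0.016 -0.659  0.001]
0.085 0.128 0 [ 0.5805 -0.1789  0.1074] [-33.1   0.5 -75.1] [-0.021 -0.781  0.001]
```

>>> servo_tool:
  linear:
    - [-7,0,-6.5]
    - [-14,0,-15]
    - [-18,0,-20.5]
    - [-23,0,-26]
    - [-26,0,-31.5]
    - [-29,0,-37]
    - [-31,0,-43]
  dr:
    - [0,-0.083,0]
    - [0,-0.17,0]
    - [-0.001,-0.23,0]
    - [-0.003,-0.292,0]
    - [-0.005,-0.353,0]
    - [-0.007,-0.415,0]
    - [-0.01,-0.476,0]

```text
clock: 48.03
tcp_pos: [0.5821, -0.1795, 0.1399]
orientation: [3.136, 1.297, -0.043]
wrist_force: [-0.2, 0.2, -2.7]
grip_width: 0.0104
```

```bash
python3 - <<'E'
from plan3 import *
import cv2
b=env.get_image("wrist")["img"]
cv2.imwrite("pics/tip_w2.png",np.clip(b*1.0,0,255).astype("uint8"))
c=env.get_image("side")["img"][190:330,340:510];cv2.imwrite("pics/tip_d3.png",cv2.resize(c,None,fx=4,fy=4))
s=env.get_state();print(s["wrist_force"],s["tcp_pos"],s["clock"])
E
```

```text
[ 0.4183  0.5399 -2.8883] [ 0.5794 -0.1784  0.1374] 48.1333
```

View pics/tip_w2.png

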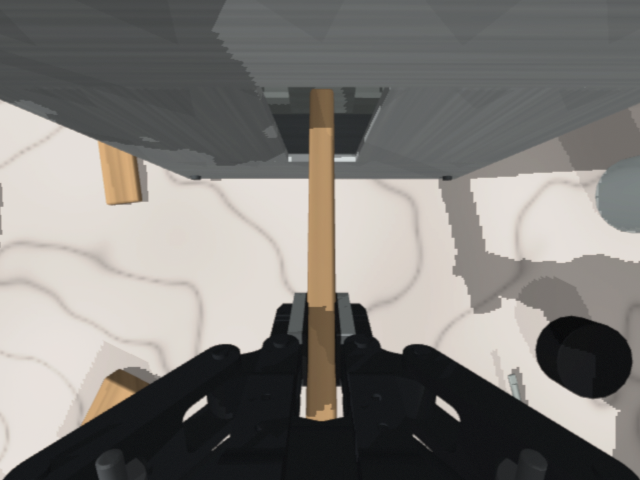

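View pics/tip_d3.png

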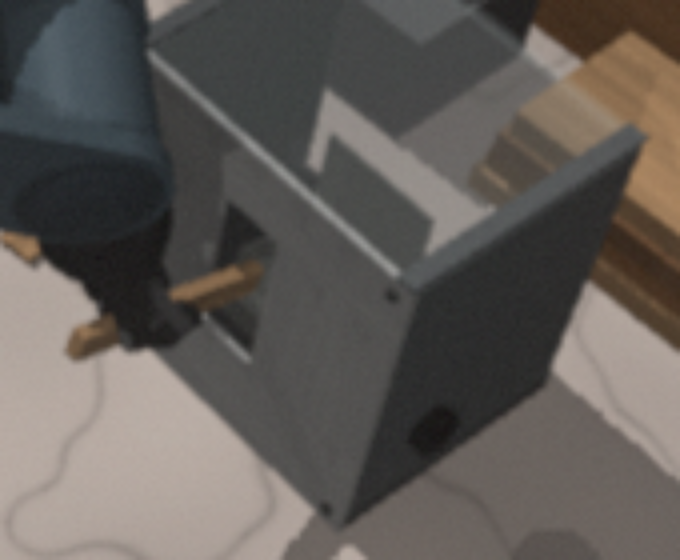

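```bash
python3 - <<'E'
from plan3 import *
rp,rT=grel(33,.027)
for nx,nz,p in [(.085,.112,14),(.085,.12,7),(.085,.130,0),(.04,.130,0),(-.04,.130,0)]:
    P,r=tool(*oven(nx,nz,p,.0025),rp,rT); d=delta(P,r); print(nx,nz,p,P.round(4),d[0].round(1),d[1].round(3))
E
```

```text
0.085 0.112 14 [ 0.5805 -0.1789  0.1329] [ 1.1 -0.5 -4.5] [-0.004 -0.065  0.001]
0.085 0.12 7 [ 0.5792 -0.1788  0.1201] [ -0.2  -0.4 -17.3] [-0.009 -0.187  0.001]
0.085 0.13 0 [ 0.5805 -0.1789  0.1094] [  1.   -0.5 -28.1] [-0.013 -0.31   0.001]
0.04 0.13 0 [ 0.5355 -0.1772  0.1094] [-43.9   1.2 -28.1] [-0.013 -0.31   0.001]
-0.04 0.13 0 [ 0.4555 -0.1743  0.1094] [-123.9    4.1  -28.1] [-0.013 -0.31   0.001]
```

>>> servo_tool:
  linear:
    - [0.5,-0.3,-7]
    - [0,-0.4,-14]
    - [0,-0.4,-20]
    - [1,-0.4,-26]
    - [1,-0.4,-28]
    - [1,-0.4,-28]
    - [1,-0.4,-28]
  dr:
    - [-0.004,-0.08,0]
    - [-0.008,-0.16,0]
    - [-0.01,-0.23,0]
    - [-0.012,-0.29,0]
    - [-0.013,-0.31,0]
    - [-0.013,-0.31,0]
    - [-0.013,-0.31,0]

```text
clock: 48.72
tcp_pos: [0.584, -0.18, 0.1122]
orientation: [3.138, 0.991, -0.041]
wrist_force: [0.6, -0.6, -1.3]
grip_width: 0.0104
```

```bash
python3 - <<'E'
from plan3 import *
rp,rT=grel(33,.027)
s=env.get_state();print(s["wrist_force"],s["clock"])
for nx,nz,p in [(.085,.130,0),(.04,.130,0),(-.03,.130,0)]:
    P,r=tool(*oven(nx,nz,p,.0025),rp,rT); d=delta(P,r); print(nx,nz,p,P.round(4),d[0].round(1),d[1].round(3))
E
```

```text
[ 0.6419 -0.6224 -1.2898] 48.7167
0.085 0.13 0 [ 0.5805 -0.1789  0.1094] [-3.5  1.1 -2.8] [0.002 0.004 0.   ]
0.04 0.13 0 [ 0.5355 -0.1772  0.1094] [-48.5   2.8  -2.8] [0.002 0.004 0.   ]
-0.03 0.13 0 [ 0.4655 -0.1746  0.1094] [-118.5    5.4   -2.8] [0.002 0.004 0.   ]
```

>>> servo_tool:
  linear:
    - [-12,1,-2]
    - [-26,1.8,-3]
    - [-40,2.4,-3]
    - [-54,3,-3]
    - [-68,3.5,-3]
    - [-82,4,-3]
    - [-96,4.6,-3]
    - [-110,5.1,-3]
    - [-118,5.4,-3]
    - [-118,5.4,-3]
  dr:
    - [0,0,0]
    - [0,0,0]
    - [0,0,0]
    - [0,0,0]
    - [0,0,0]
    - [0,0,0]
    - [0,0,0]
    - [0,0,0]
    - [0,0,0]
    - [0,0,0]

```text
clock: 49.55
tcp_pos: [0.4654, -0.1748, 0.1094]
orientation: [3.136, 0.99, -0.043]
wrist_force: [0.2, -0.4, -1.6]
grip_width: 0.0105
```

```bash
python3 - <<'E'
from plan3 import *
import cv2
a=env.get_image("scene")["img"];b=env.get_image("side")["img"]
A=cv2.resize(a[135:275,170:320],None,fx=2.6,fy=3,interpolation=cv2.INTER_CUBIC);Bm=cv2.resize(b[190:330,310:470],None,fx=2.5,fy=3,interpolation=cv2.INTER_CUBIC)
cv2.imwrite("pics/out1.png",np.hstack([A,Bm]))
cv2.imwrite("pics/out1w.png",env.get_image("wrist")["img"])
s=env.get_state();print(s["wrist_force"],s["clock"],s["tcp_pos"],s["joints"])
E
```

```text
[ 1.1848 -0.3482 -1.8095] 49.7 [ 0.4664 -0.1749  0.1095] [-0.8055 -0.285   2.3778  0.6244  0.7067  0.3895]
```

View pics/out1.png

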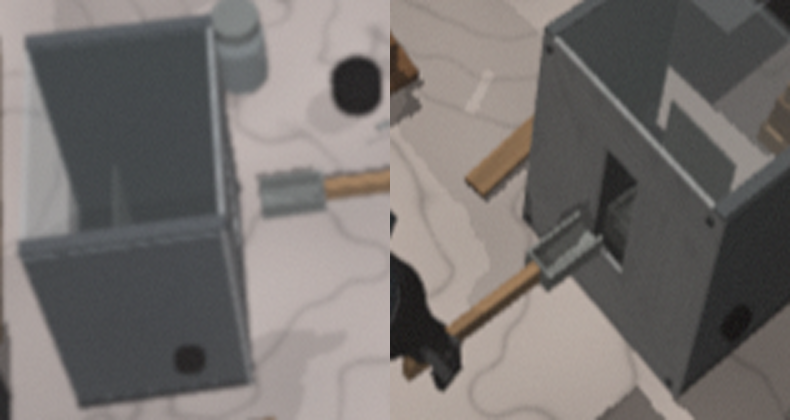

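View pics/out1w.png

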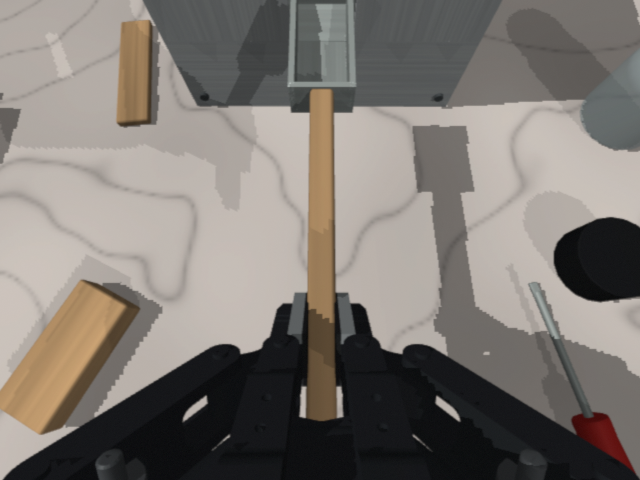

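```bash
python3 - <<'E'
from plan3 import *
rp,rT=grel(33,.027)
s=env.get_state();T=R.from_euler("xyz",s["orientation"]);print((T*rT.inv()).as_euler("ZYX",degrees=True))
B=R.from_euler("z",-.068);qq=s["joints"]
def w(O,y):
    B=R.from_euler("z",y);return tool(O,B,rp,rT)
P0=s["tcp_pos"]
W=[(np.array([.467,-.09,.13]),R.from_euler("z",-.05)*rT),(np.array([.467,0.0,.13]),R.from_euler("z",-.06)*rT)]
for z in (.105,.075,.056,.055): W.append(w([.649,.1875,z],-.068))
for P,r in W:
    q=ik(P,r,qq,[]) if 0 else None
    d=delta(P,r);print(P.round(4),d[0].round(1),d[1].round(3))
E
sed -n 1,60p kin.py
```

```text
[-2.1536 -0.295  -0.1647]
[ 0.467 -0.09   0.13 ] [ 0.6 84.9 20.5] [ 0.003  0.005 -0.012]
[0.467 0.    0.13 ] [  0.6 174.9  20.5] [ 0.003  0.005 -0.022]
[0.514  0.1967 0.0924] [ 47.6 371.6 -17.1] [ 0.003  0.005 -0.03 ]
[0.514  0.1967 0.0624] [ 47.6 371.6 -47.1] [ 0.003  0.005 -0.03 ]
[0.514  0.1967 0.0434] [ 47.6 371.6 -66.1] [ 0.003  0.005 -0.03 ]
[0.514  0.1967 0.0424] [ 47.6 371.6 -67.1] [ 0.003  0.005 -0.03 ]
import numpy as np
from scipy.optimize import least_squares
from scipy.spatial.transform import Rotation as R
D="""-0.1741 0.2458 1.559 0 1.3387 -0.1741 .6494 .0001 .2141 -1.7256 1.5688 2.9869
.2646 -.2785 2.2256 -.327 .639 -1.0149 .5005 .1986 .1848 .006 .962 -.077
.262 -.0232 2.2784 -.5703 .354 -.7484 .5014 .1986 .0609 .0054 .9598 -.0703
.2618 -.1405 2.2685 -.4291 .4659 -.9018 .5012 .1985 .1107 .006 .96 -.07
.2923 -.2994 2.3172 -.5944 .4566 -.7544 .5006 .1985 .1751 .0056 .8 -.0699
-.2117 -.5589 2.5252 .3334 .3797 -1.9881 .492 .043 .1651 .0078 .7491 -.0453
-.2083 -.7341 2.4099 .1947 .6595 -1.8282 .4926 .0437 .2758 .0084 .7486 -.0457
-.8485 -.6003 2.4458 .7589 .8284 -2.7413 .4
[... 1901 characters left out ...]
uppress=True)
    b=calib(); print(b); np.savez("kin.npz",p=b[1],s4=b[2],s6=b[3])
    r=np.array(res(b[1],b[2],b[3])).reshape(-1,6); print(np.abs(r).max(0)/[10,10,10,1,1,1])
_k=None
def K():
    global _k
    if _k is None: z=np.load("kin.npz");_k=(z["p"],int(z["s4"]),int(z["s6"]))
    return _k
def FK(q): p,a,b=K(); return fk(p,q,a,b)
def ik(pos,rot,q0,m=.03):
    lo,hi=LIM[:,0]+m,LIM[:,1]-m; best=None
    rng=np.random.default_rng(0)
    for t in range(8):
        s0=np.clip(np.array(q0)+(0 if t==0 else rng.normal(0,.5,6)),lo+1e-3,hi-1e-3)
        f=lambda q:np.r_[(FK(q)[0]-pos)*5,(FK(q)[1]*rot.inv()).as_rotvec()]
        s=least_squares(f,s0,bounds=(lo,hi))
        e=np.linalg.norm(s.fun)
```

>>> servo_tool:
  linear:
    - [0,12,5]
    - [0,32,10]
    - [0,56,15]
    - [1,82,20]
    - [2,110,20]
    - [5,140,20]
    - [12,170,20]
    - [18,200,20]
    - [24,230,20]
    - [24,230,20]
  dr:
    - [0,0,0]
    - [0,0,0]
    - [0,0,-0.005]
    - [0,0,-0.01]
    - [0,0,-0.015]
    - [0,0,-0.015]
    - [0,0,-0.02]
    - [0,0,-0.02]
    - [0,0,-0.02]
    - [0,0,-0.02]

```text
clock: 50.53
tcp_pos: [0.4901, 0.0612, 0.1289]
orientation: [3.141, 0.991, -0.05]
wrist_force: [0.7, -0.9, -2.2]
grip_width: 0.0107
```

```bash
python3 - <<'E'
from plan3 import *
rp,rT=grel(33,.027)
s=env.get_state();print(s["clock"],s["joints"])
for z in (.105,.075,.056): 
    P,r=tool([.649,.1875,z],R.from_euler("z",-.068),rp,rT);d=delta(P,r);print(P.round(4),d[0].round(1),d[1].round(3))
E
```

```text
50.5333 [-0.1307 -0.3679  2.3953  0.0862  0.5376  1.4286]
[0.514  0.1967 0.0924] [ 23.9 135.5 -36.5] [ 0.001  0.004 -0.018]
[0.514  0.1967 0.0624] [ 23.9 135.5 -66.5] [ 0.001  0.004 -0.018]
[0.514  0.1967 0.0434] [ 23.9 135.5 -85.5] [ 0.001  0.004 -0.018]
```

>>> servo_tool:
  linear:
    - [4,20,0]
    - [10,50,0]
    - [16,80,0]
    - [22,110,-10]
    - [24,130,-25]
    - [24,136,-36]
    - [24,136,-36]
    - [24,136,-36]
  dr:
    - [0,0,0]
    - [0,0,-0.005]
    - [0,0,-0.01]
    - [0,0,-0.015]
    - [0,0.004,-0.018]
    - [0,0.004,-0.018]
    - [0,0.004,-0.018]
    - [0,0.004,-0.018]

```text
clock: 51.2
tcp_pos: [0.5132, 0.192, 0.0917]
orientation: [3.137, 0.997, -0.079]
wrist_force: [0.6, -1.1, -2.3]
grip_width: 0.0102
```

```bash
python3 - <<'E'
from plan3 import *
import cv2
rp,rT=grel(33,.027)
a=env.get_image("scene")["img"];b=env.get_image("side")["img"]
A=cv2.resize(a[270:400,240:400],None,fx=2.5,fy=3,interpolation=cv2.INTER_CUBIC);Bm=cv2.resize(b[160:290,200:360],None,fx=2.5,fy=3,interpolation=cv2.INTER_CUBIC)
cv2.imwrite("pics/ab1.png",np.hstack([A,Bm]))
s=env.get_state();print(s["clock"],s["tcp_pos"],s["wrist_force"])
for z in (.105,.075,.056): 
    P,r=tool([.649,.1875,z],R.from_euler("z",-.068),rp,rT);d=delta(P,r);print(P.round(4),d[0].round(1),d[1].round(3))
E
```

```text
51.3 [0.5142 0.1913 0.0933] [ 0.2739 -0.4257 -1.8566]
[0.514  0.1967 0.0924] [-0.2  5.4 -0.9] [0.002 0.001 0.009]
[0.514  0.1967 0.0624] [ -0.2   5.4 -30.9] [0.002 0.001 0.009]
[0.514  0.1967 0.0434] [ -0.2   5.4 -49.9] [0.002 0.001 0.009]
```

View pics/ab1.png

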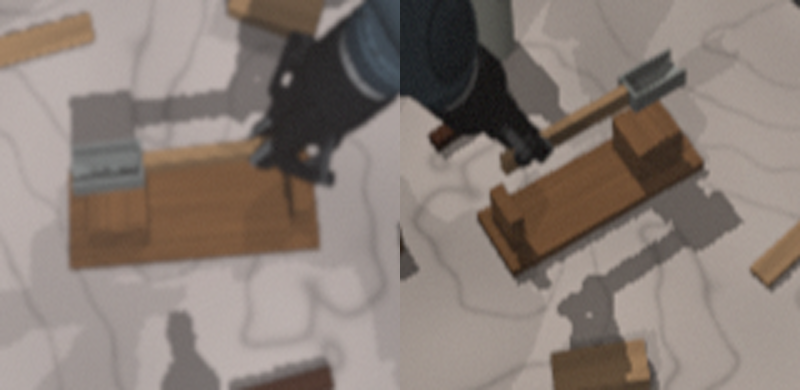

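>>> servo_tool:
  linear:
    - [0,3,-5]
    - [0,5,-12]
    - [0,5,-20]
    - [0,5,-28]
    - [0,5,-34]
    - [0,5,-38]
    - [0,5,-38]
  dr:
    - [0,0,0.004]
    - [0,0,0.008]
    - [0,0,0.008]
    - [0,0,0.008]
    - [0,0,0.008]
    - [0,0,0.008]
    - [0,0,0.008]

```text
clock: 51.88
tcp_pos: [0.5126, 0.1963, 0.0528]
orientation: [3.136, 0.997, -0.072]
wrist_force: [0.6, 0.9, -1.6]
grip_width: 0.0104
```

```bash
python3 - <<'E'
from plan3 import *
import cv2
rp,rT=grel(33,.027)
a=env.get_image("scene")["img"];b=env.get_image("side")["img"]
A=cv2.resize(a[270:400,240:400],None,fx=2.5,fy=3,interpolation=cv2.INTER_CUBIC);Bm=cv2.resize(b[160:290,200:360],None,fx=2.5,fy=3,interpolation=cv2.INTER_CUBIC)
cv2.imwrite("pics/ab2.png",np.hstack([A,Bm]))
s=env.get_state();print(s["clock"],s["tcp_pos"],s["wrist_force"])
for z in (.058,.056): 
    P,r=tool([.649,.1875,z],R.from_euler("z",-.068),rp,rT);d=delta(P,r);print(P.round(4),d[0].round(1),d[1].round(3))
E
```

```text
51.9833 [0.5135 0.1967 0.0543] [ 0.5063  0.3101 -2.0832]
[0.514  0.1967 0.0454] [ 0.5  0.  -8.9] [ 0.002 -0.    -0.   ]
[0.514  0.1967 0.0434] [  0.5   0.  -10.9] [ 0.002 -0.    -0.   ]
```

View pics/ab2.png

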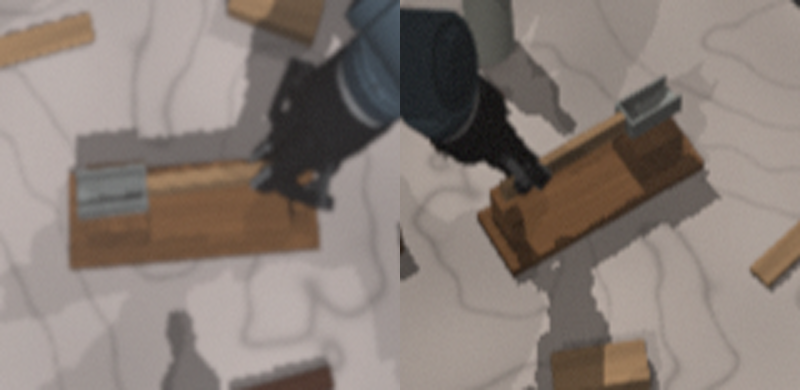

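>>> servo_tool:
  linear:
    - [0,0,-4]
    - [0,0,-8]
    - [0,0,-10]
    - [0,0,-11]
    - [0,0,-11]
    - [0,0,-11]
  dr:
    - [0,0,0]
    - [0,0,0]
    - [0,0,0]
    - [0,0,0]
    - [0,0,0]
    - [0,0,0]

```text
clock: 52.48
tcp_pos: [0.5139, 0.1969, 0.0439]
orientation: [3.139, 0.994, -0.07]
wrist_force: [-1.0, 0.7, 0.3]
grip_width: 0.0107
```

>>> servo_tool:
  linear:
    - [0,0,-0.5]
    - [0,0,-1]
    - [0,0,-1]
    - [0,0,-1]
  dr:
    - [0,0,0]
    - [0,0,0]
    - [0,0,0]
    - [0,0,0]

```text
clock: 52.82
tcp_pos: [0.5143, 0.197, 0.0436]
orientation: [3.139, 0.993, -0.07]
wrist_force: [-4.4, -0.3, 5.9]
grip_width: 0.0106
```

```bash
python3 - <<'E'
from plan3 import *
import cv2
rp,rT=grel(33,.027)
a=env.get_image("scene");b=env.get_image("side")
import h
np.savez("pics/ab3.npz",**{k+n:v[k] for n,v in (("s",a),("d",b)) for k in ("img","mtx","cam_to_world")})
def pj(d,P):
    c=np.linalg.inv(d["cam_to_world"])@np.r_[P,1];c=c[:3]*[1,-1,-1];u=d["mtx"]@c;return u[:2]/u[2]
B=R.from_euler("z",-.073);ctr=np.array([.6474,.1878,.055])
out=[]
for d,(x0,y0) in ((a,(240,270)),(b,(200,160))):
    im=cv2.resize(d["img"][y0:y0+130,x0:x0+160],None,fx=2.5,fy=2.5*1.2,interpolation=cv2.INTER_CUBIC)
    pts=[(pj(d,ctr+B.apply([sx*.03,sy*.03,0]))-[x0,y0])*[2.5,3] for sx,sy in ((1,1),(1,-1),(-1,-1),(-1,1))]
    cv2.polylines(im,[np.int32(pts)],True,(0,255,255),1); out.append(im)
cv2.imwrite("pics/ab3.png",np.hstack(out))
s=env.get_state();print(s["clock"],s["tcp_pos"],s["wrist_force"],s["ft_torque"])
T=R.from_euler("xyz",s["orientation"]);BB=T*rT.inv();print(s["tcp_pos"]-BB.apply(rp),BB.as_euler("ZYX"))
E
```

```text
52.9167 [0.5143 0.197  0.0436] [-4.0468 -0.3782  4.5704] [-0.0583  0.0772 -0.1148]
[0.6493 0.1879 0.0565] [-0.0675 -0.0022 -0.0014]
```

View pics/ab3.png

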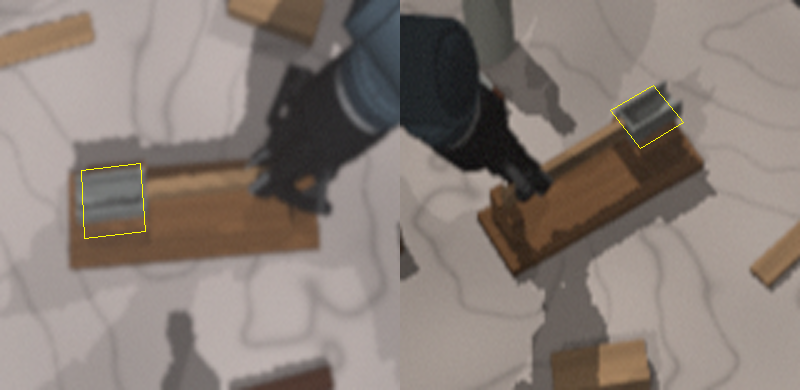

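>>> servo_tool:
  linear:
    - [0,0,0.5]
    - [0,0,0.5]
    - [0,0,0.5]
    - [0,0,0.5]
    - [0,0,0.5]
    - [0,0,0.5]
    - [0,0,0.5]
    - [0,0,0.5]
  dr:
    - [0,0,0]
    - [0,0,0]
    - [0,0,0]
    - [0,0,0]
    - [0,0,0]
    - [0,0,0]
    - [0,0,0]
    - [0,0,0]
  jaw: 0.2

```text
clock: 53.58
tcp_pos: [0.5135, 0.1967, 0.043]
orientation: [3.138, 0.995, -0.071]
wrist_force: [0.4, -0.1, 0.5]
grip_width: 0.0343
```

>>> servo_tool:
  linear:
    - [-2,0,6]
    - [-4,0,18]
    - [-6,0,34]
    - [-8,0,52]
    - [-10,0,70]
    - [-12,0,90]
    - [-14,0,110]
    - [-14,0,125]
    - [-14,0,125]
  dr:
    - [0,0,0]
    - [0,0,0]
    - [0,0,0]
    - [0,0,0]
    - [0,0,0]
    - [0,0,0]
    - [0,0,0]
    - [0,0,0]
    - [0,0,0]

```text
clock: 54.33
tcp_pos: [0.5016, 0.1975, 0.1729]
orientation: [-3.14, 0.987, -0.066]
wrist_force: [0.9, -0.2, 0.8]
grip_width: 0.0343
```

```bash
python3 - <<'E'
from plan3 import *
import cv2
a=env.get_image("scene");b=env.get_image("side")
cv2.imwrite("pics/e_s.png",a["img"]);cv2.imwrite("pics/e_d.png",b["img"])
def pj(d,P):
    c=np.linalg.inv(d["cam_to_world"])@np.r_[P,1];c=c[:3]*[1,-1,-1];u=d["mtx"]@c;return u[:2]/u[2]
B=R.from_euler("z",-.0675);ctr=np.array([.6493,.1879,.055])
out=[]
for d,(x0,y0) in ((a,(240,270)),(b,(200,160))):
    im=cv2.resize(d["img"][y0:y0+130,x0:x0+160],None,fx=2.5,fy=2.5*1.2,interpolation=cv2.INTER_CUBIC)
    for z,c in ((.02,(0,255,255)),):
        pts=[(pj(d,ctr+B.apply([sx*.034,sy*.017,z]))-[x0,y0])*[2.5,3] for sx,sy in ((1,1),(1,-1),(-1,-1),(-1,1))]
        cv2.polylines(im,[np.int32(pts)],True,c,1)
    out.append(im)
cv2.imwrite("pics/e3.png",np.hstack(out))
s=env.get_state();print(s["clock"],s["tcp_pos"],s["wrist_force"],s["grip_width"])
E
```

```text
54.4333 [0.4996 0.1968 0.1685] [-0.6785  0.1706 -0.7993] 0.03424730812969472
```

View pics/e3.png

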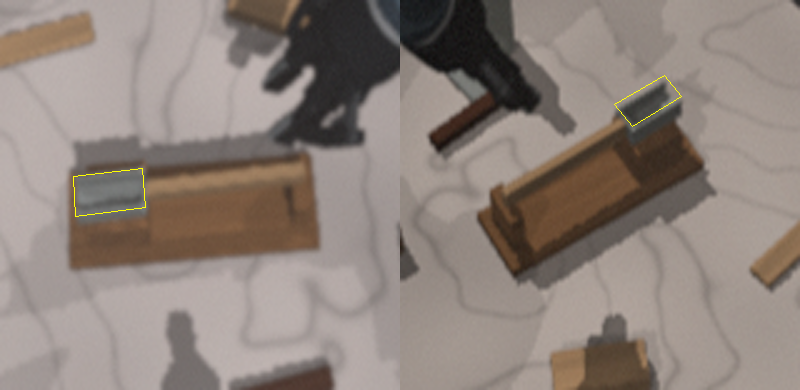

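View pics/e_s.png

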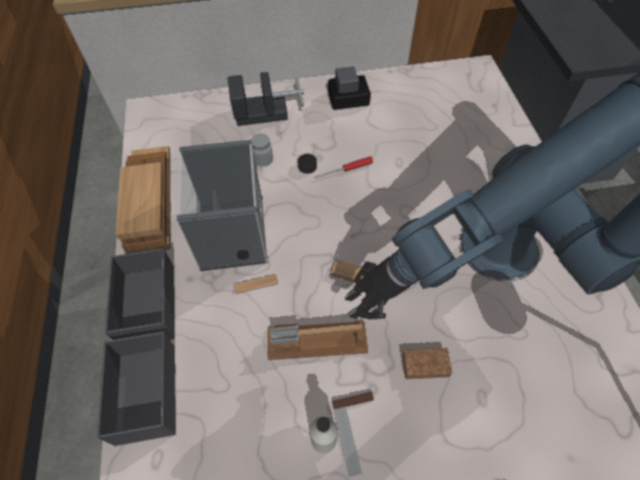

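View pics/e_d.png

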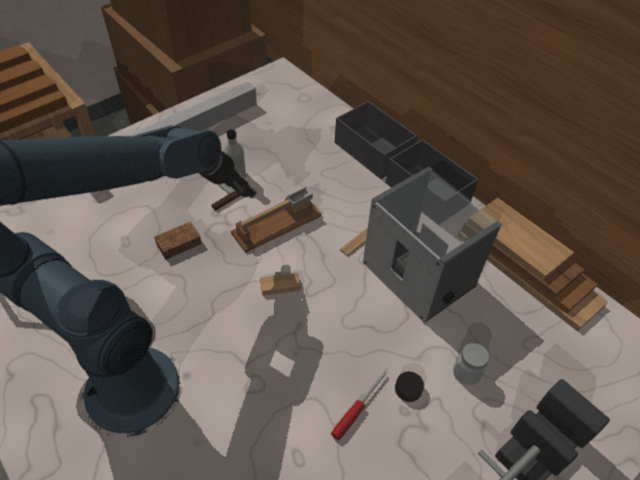

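```bash
python3 - <<'E'
from plant import env
print(env.close_job());print(env.get_state()["clock"])
E
```

```text
the job is handed in; nothing more can be done
None
the job is handed in; nothing more can be done
```

The boat went through the slot, nudged the stop, tipped the samples out and is back on its rest. I handed the job in at about 54.5 s of 72 s. I could not see the samples in the tray, because the cabinet's front and side walls hid its floor from all three cameras.

**What I did**
- **Spill at the start:** my first grasps slipped because the fingertips sit about 14 mm behind the reported TCP, not ahead of it as stated. The boat tipped over and both samples spilled on the bench. I righted the boat, reloaded both samples and gripped it deeper, and it did not slip again.
- **Insertion:** I carried the boat in with both samples aboard. The nose pressed the stop with about 3.5 N, and in the side picture the plate moved roughly 7–10 mm.
- **Unloading:** I backed off about 40 mm, tipped the boat nose-down to about 44° with a small shake, levelled it and pulled it straight out.
- **Return:** I set the boat down on the rest with about 6 N of contact, released it and lifted the gripper clear.

**Last checks**
- **Boat empty:** the wrist, scene and side pictures show an empty pan once it was out. No sample is in view anywhere on the bench, so I infer both are in the cabinet, most likely in the tray.
- **Boat on its rest:** the model puts it about 2 mm and 0.01 rad from where it started. It looks level in both pictures, with the pan top matching the predicted outline.
- **Cover plate:** the wrist force showed no contact with it while tipping or coming out.
- **Bystanders:** I did not knowingly move any, and none looks shifted in the last pictures. I did not measure them after the spill.
- **Offset:** the lateral model for the slot was about 2.5 mm off from the pictures, so I went by the pictures.

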